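Set up a lens cell at the bonding station

ROBOT

A 6-joint arm with a two-finger parallel gripper is mounted at the origin on a cart in front of the work surface, level with it; the furniture and walls round the work are solid. World frame = base frame: x ahead of the robot, y to its left, z up, the work surface at z = 0. Lengths are in m, angles in rad, forces in N, time in s.
With the tool pointing down it reaches from about 0.3 to 0.775 m from the base axis. Payload 14.6 kg.
Tool frame: the origin (TCP) lies between the finger pads; the fingertips stand 22 mm ahead of it and the grasp point (between the pads) lies 3 mm ahead of it (ctrl.tip_reach is the distance from the TCP to the fingertips, in m); z points along the fingers, y is the direction in which the jaws open and shut (so a half turn about z gives the same grasp; the last joint's range is limited). The gripper opens to 94 mm and grips with 3 to 60 N. Pads are 16 mm wide; open, the fingers measure 119 mm over their backs; the gripper's body (75 mm by 177 mm) begins 78 mm behind the grasp point.
Start: joints at [-1.293, 0.3, 1.521, -0, 1.321, -0.067], TCP at [0.186, -0.518, 0.199] pointing down, gripper open.
Joint ranges: [-3.03, 3.03], [-0.79, 2.21], [0.23, 2.52], [-1.04, 4.18], [0, 3.07], [-2.55, 2.55]. Speed limits (rad/s): [2.22, 2.22, 2.57, 3.14, 3.14, 3.14].

INTERFACE

Orientations are given as [roll, pitch, yaw] about the fixed x, y, z axes, in that order (R = Rz(yaw) Ry(pitch) Rx(roll)).
In Python, from station import ctrl gives the robot as it stands. The module is installed in compiled form; this text tells all that it offers.
- The arm moves only by the shell command python3 -m creep 'ROWS' [OPENING] [FORCE]. ROWS is a JSON object of lists of equal length, an entry for each row: "xyz": the shift along the tool's x, y, z in mm, a list of three; "spin": the turn about the tool's z in rad. In form: {"xyz": [[tx, ty, tz], ...], "spin": [spin, ...]}. A call has 1 to 5 rows; each row shifts and turns the commanded pose from where the row before left it, along the tool's axes as they then stand; what a row does not reach is not made up. A row lasts 1/8 s, in which the tool goes at most 62.5 mm and 10.7 degrees, less where a joint would pass 70% of its speed; a pose out of reach is approached as far as the arm can. A call with a gripper value outside its range is refused whole. OPENING is the finger opening in mm, from 0 to 94, set as the call begins (- or left out, the last holds). The fingers move at their own pace and stop on an object; FORCE is the grip in N (left out, the last holds). Time passes only in rows, so rows that do not move let the fingers close. It gives the time, the measured TCP pose, the force and the opening at its end, in the units of the state.
- ctrl.get_obs(): the state, without advancing time (a new reading comes with each control period).
- ctrl.camera(name): name is "side" or "top" or "wrist"; returns the picture (480x640x3 uint8, red, green, blue); there is no depth.
- ctrl.camera_model(name): a dict with "fx", "fy", "cx", "cy" (pixels), "k1" (the pictures are not rectified: a ray, as slopes to the right and down, at radius r is drawn at 1 + k1 r^2 times it, then the intrinsics apply), "R" (3x3) and "t" (3): a world point X has camera coordinates R X + t. Camera axes: x right, y down, z forward; pixel columns grow to the right and rows downward; lengths in m; the calibration is good to about 2 mm. A picture is of the moment at which its call begins: read the wrist's pose just before it. camera_model takes no time and is no camera call; for the wrist camera it gives the pose at the moment of the call.
- ctrl.hand_in(): hands the job in, once; it reports no verdict.
The state is a dict: "time_s": time; "qpos": joint angles; "joint_vel": joint speeds; "tau": joint torques, N m; "ee_pos": TCP position; "eef_rot": TCP orientation; "force": force on the tool from outside, world axes, zero at the start; "moment": the same for the moment, N m; "grip_width": finger opening in m.
Only numpy, scipy, OpenCV 4.12 (cv2) and the standard library are available. Lean on these libraries where they do the work, as an engineer would, in place of code of your own. Each camera call takes 0.05 s, during which the arm holds its last target.

TASK

Build the lens stack between the four pins of the metal holder, flat and fully down: first the tall thin-walled spacer, on it the glass lens blank, on top the flat retaining ring; let the glass down rather than dropping it. Then lay the holder's place out for bonding, in line with the long direction of its base: the brown bottle standing off its left end and the timer lying face up off its right end and square to the base (left and right as the robot sees it), each with a gap of about 3 cm to the base. Leave the white bottle and the foam rack where they are.

Things in the scene. Friction and masses are not known exactly. Their poses are not given: they have to be found in the camera images.
- holder: Fixed holder: aluminium base 80 x 110 x 8 mm (x, y, z); four steel pins, 6 mm thick, at x +-23.8, y +-16.6 mm, tops 54 mm above the worktop, guide 48 mm discs with 2 mm play; parts rest on the base's top. Origin: centre of the underside. y is its long direction, to the robot's left (turned up to 0.3 rad), x away from it. Fingers closing along y pass beside a part. Screw heads 4 mm high at y +-46.
- spacer: Loose aluminium spacer: plain tube, 48 mm outside, 40 mm inside, 20 mm high: the taller ring with the thin (4 mm) wall. Origin: centre of its underside; z up. About 60 g.
- lens_blank: Loose glass lens blank: clear disc 48 mm in diameter, 12 mm thick at the flat edge, with a low dome 26 mm wide, 3 mm high in the middle of its top (now up, and to stay up). Origin: centre of its underside; z up. About 60 g.
- retaining_ring: Loose steel retaining ring: 48 mm outside, 28 mm inside, 10 mm high: the flatter ring with the broad (10 mm) face, two small dark spanner marks on it. The lens dome fits within its hole. Origin: centre of its underside; z up. About 60 g.
- brown_bottle: Loose round brown bottle with a blue screw cap, 60 mm in diameter up to the shoulder (about 55 mm up), 98 mm high with a cap about 40 mm wide. Origin: centre of its underside; z up. About 0.18 kg.
- timer: Loose flat white countdown timer with round corners, 62 x 62 x 18 mm, buttons on top. Origin: centre of its underside; x and y along its sides, z up. About 60 g.
- white_bottle: Loose bystander, to be left alone: small white bottle with a green cap, 48 mm in diameter, 93 mm high. Origin: centre of its underside.
- foam_rack: Loose bystander, to be left alone: white foam tube block with holes, 60 x 48 x 34 mm. Origin: centre of its underside.
There are look-alikes about, which are no part of the job. What is shaped like the timer but green is not meant.

How it is judged:
On the way, in this order (a step that is already met when the one before it is completed fails the run):
1. the spacer is seated on the holder's base (horizontal distance between spacer and holder below 0.006 m and z of spacer in the frame of holder between 0.005 and 0.011 m and angle between spacer's own z axis and vertical below 0.1 rad), for 0.2 s.
2. the lens blank lies on the spacer (all of step 1 and horizontal distance between lens_blank and holder below 0.006 m and z of lens_blank in the frame of holder between 0.025 and 0.031 m and angle between lens_blank's own z axis and vertical below 0.1 rad), for 0.2 s.
3. the retaining ring lies on the lens blank (all of step 2 and horizontal distance between retaining_ring and holder below 0.006 m and z of retaining_ring in the frame of holder between 0.037 and 0.043 m and angle between retaining_ring's own z axis and vertical below 0.1 rad), for 0.2 s.
At the end, for the whole second after the job is handed in: Spacer, lens, ring lie flat in that order in the pins (centred to 6 mm, seated to 3 mm). Bottle upright left, timer face up right of the holder, centres 95 to 142 mm from its centre along its long axis, within 18 mm of that line; timer square to 0.21 rad. All at rest, on the worktop (all of step 3 and x of brown_bottle in the frame of holder between -0.018 and 0.018 m and y of brown_bottle in the frame of holder between 0.095 and 0.142 m and height (world z) of each of brown_bottle, timer below 0.006 m and angle between each of brown_bottle, timer's own z axis and vertical below 0.1 rad and x of timer in the frame of holder between -0.018 and 0.018 m and y of timer in the frame of holder between -0.142 and -0.095 m and (angle between the x axis of timer and the x axis of holder, either way round below 0.21 rad or angle between the x axis of timer and the y axis of holder, either way round below 0.21 rad) and linear speed of each of spacer, lens_blank, retaining_ring, brown_bottle, timer below 0.02 m/s); the robot touches nothing.
It fails at once if the white bottle is moved more than 25 mm (distance of white_bottle from where it was at the start of the episode above 0.025 m).
It fails at once if the foam rack is moved more than 25 mm (distance of foam_rack from where it was at the start of the episode above 0.025 m).
It fails at once if the glass lens blank is dropped (falls free, faster than 0.6 m/s, about 18 mm) (contact force between lens_blank and the fingers below 0.05 N and linear speed of lens_blank above 0.6 m/s).
It also fails if it takes over 106 s, if anything falls off the work surface, if the arm or the gripper's body presses on something with over 40 N, if the wrist force passes 120 N, or if a joint passes its speed limit or range.

## Working session

There is one attempt and no reset: what is moved stays moved. The work goes in short steps, Python scripts to look and compute and a shell command to move; the robot and the scene stay as the last step left them, time stands still between calls to the robot, and variables do not carry over. Pictures are saved under pics/ and viewed, and the job is handed in when it is done.

```bash
mkdir -p pics; ls; python3 - <<'E'
from station import ctrl
import cv2
print(ctrl.get_obs())
for n in ["side","top","wrist"]:
    m=ctrl.camera_model(n); print(n,{k:(v if not hasattr(v,'round') else v.round(4).tolist()) for k,v in m.items()} if 1 else 0)
    cv2.imwrite(f"pics/{n}0.png",ctrl.camera(n)[:,:,::-1])
E
```

```text
pics
{'time_s': 0.0, 'qpos': array([-1.29262217e+00,  3.00459801e-01,  1.52155405e+00, -9.95721784e-06,
        1.32072503e+00, -6.65606605e-02]), 'joint_vel': array([-0.00062526,  0.00061563, -0.00068528,  0.00018574, -0.00027026,
       -0.00115978]), 'tau': array([-2.45291681e-03, -5.31799829e+01, -3.52734232e+01,  7.06996978e-02,
        2.44003697e-02, -9.76359252e-05]), 'ee_pos': array([ 0.18581295, -0.51737961,  0.19890398]), 'eef_rot': array([-3.14044833e+00, -6.66138191e-05,  3.44737250e-01]), 'force': array([ 0.08986314, -0.68504237, -0.00727799]), 'moment': array([0.00592432, 0.00388243, 0.00643855]), 'grip_width': 0.09390650372968834}
side {'fx': 472.0729290400514, 'fy': 472.0729290400514, 'cx': 314.5864616605381, 'cy': 249.07276116185832, 'k1': 0.026617277656447714, 'R': [[-0.98, -0.1985, 0.0106], [-0.1315, 0.6071, -0.7837], [0.1491, -0.7694, -0.6211]], 't': [0.518, 0.0981, 0.8818]}
top {'fx': 471.60315033252476, 'fy': 471.60315033252476, 'cx': 317.2174391287284, 'cy': 235.19193297004753, 'k1': -0.1251161431047916, 'R': [[-0.0111, -0.9993, -0.0354], [-0.9853, 0.0169, -0.1702], [0.1706, 0.033, -0.9848]], 't': [0.0242, 0.5562, 1.0532]}
wrist {'fx': 341.9601063553597, 'fy': 341.9601063553597, 'cx': 324.8065927661196, 'cy': 238.56130627569536, 'k1': -0.02413737989490535, 'R': [[0.3385, -0.941, 0.0006], [-0.9128, -0.3283, 0.243], [-0.2284, -0.0828, -0.97]], 't': [-0.5496, -0.0254, 0.3907]}
```

View pics/top0.png

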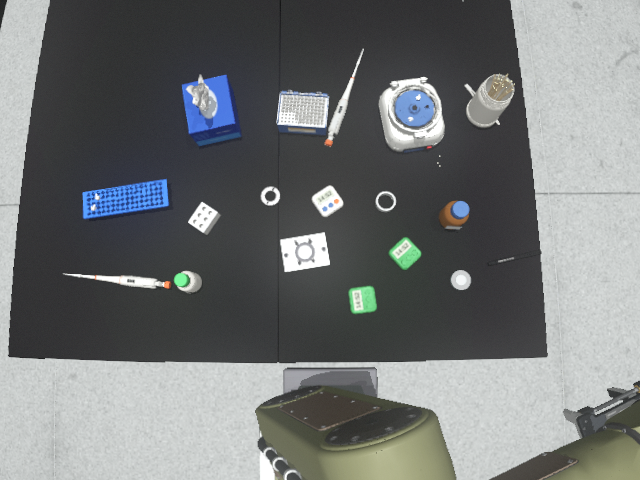

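View pics/side0.png

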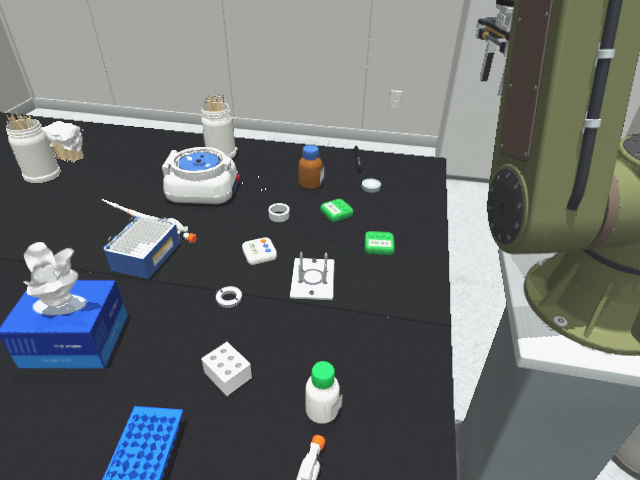

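View pics/wrist0.png

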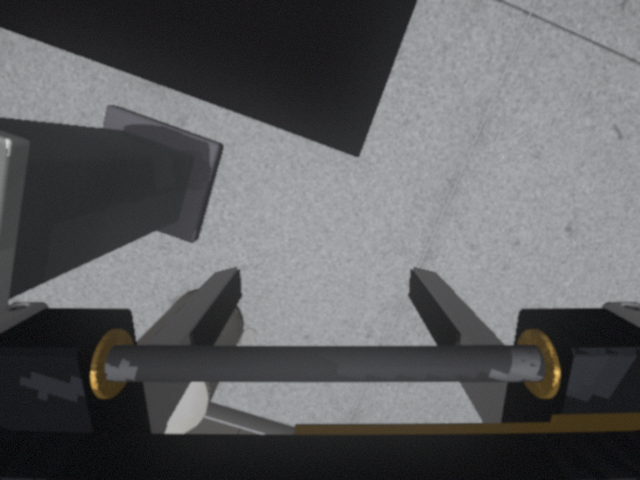

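```bash
cat > h.py <<'E'
import numpy as np, cv2
from station import ctrl
def ray(m,px):
    d=(np.array(px,float)-[m['cx'],m['cy']])/[m['fx'],m['fy']]
    u=d.copy()
    for _ in range(20): u=d/(1+m['k1']*(u@u))
    R=np.array(m['R']);t=np.array(m['t'])
    v=R.T@np.array([u[0],u[1],1]); return -R.T@t, v/np.linalg.norm(v)
def plane(m,px,z):
    o,v=ray(m,px); return o+v*(z-o[2])/v[2]
def tri(rs):
    A=np.zeros((3,3));b=np.zeros(3)
    for o,v in rs:
        P=np.eye(3)-np.outer(v,v);A+=P;b+=P@o
    x=np.linalg.solve(A,b); return x,[1000*np.linalg.norm((np.eye(3)-np.outer(v,v))@(x-o)) for o,v in rs]
def proj(m,X):
    c=np.array(m['R'])@X+np.array(m['t']);u=c[:2]/c[2];u=u*(1+m['k1']*(u@u))
    return u*[m['fx'],m['fy']]+[m['cx'],m['cy']]
def snap(n,f=None):
    m=ctrl.camera_model(n);im=ctrl.camera(n)[:,:,::-1].copy()
    if f: cv2.imwrite(f"pics/{f}.png",im)
    return m,im
E
python3 - <<'E'
import cv2,numpy as np
t=cv2.imread('pics/top0.png');s=cv2.imread('pics/side0.png')
cv2.imwrite('pics/tc.png',cv2.resize(t[170:320,240:500],None,fx=3,fy=3,interpolation=cv2.INTER_CUBIC))
cv2.imwrite('pics/sc.png',cv2.resize(s[140:320,190:410],None,fx=3,fy=3,interpolation=cv2.INTER_CUBIC))
E
```

```text
(no output)
```

View pics/tc.png

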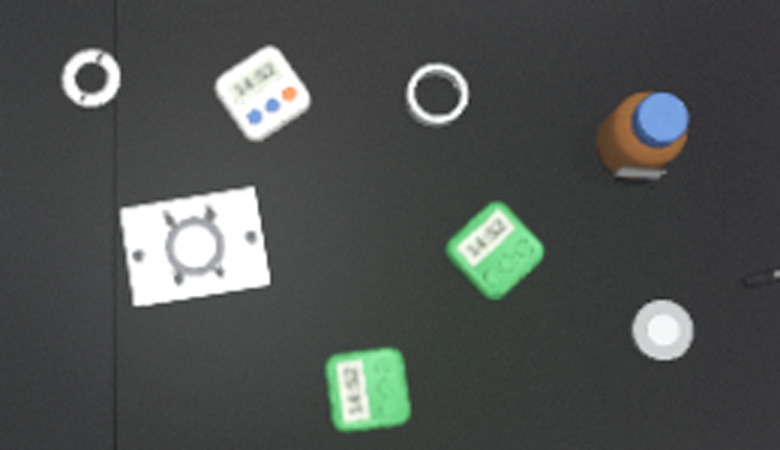

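View pics/sc.png

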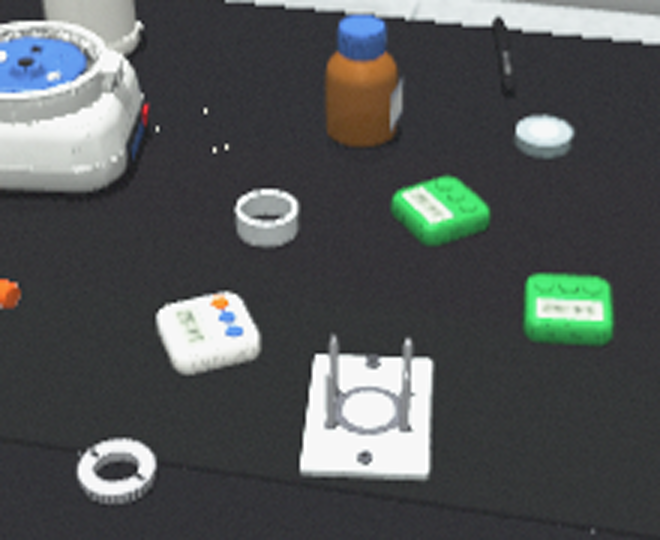

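Look-alikes (top view): there are two rings. (386,201) is thin-walled and tall, so it's the spacer; (270,196) is broad-faced with marks, so it's the retaining ring. There are three timer shapes: white (327,200) is the one wanted, and green (405,253) and (362,299) are not. The clear disc at (460,280) is the lens, the brown bottle is at (455,215), and the white bottle at (187,282) stays where it is. The crop confirms these.

```bash
python3 - <<'E'
from h import *
im={n:cv2.imread(f'pics/{n}0.png') for n in('top','side')}
M={n:ctrl.camera_model(n) for n in im}
def blob(n,p,r,f):
    hsv=cv2.cvtColor(im[n],cv2.COLOR_BGR2HSV); k=f(hsv).astype(np.uint8)
    x,y=p;w=np.zeros_like(k);w[y-r:y+r,x-r:x+r]=1;k*=w
    c,_=cv2.findContours(k,cv2.RETR_EXTERNAL,cv2.CHAIN_APPROX_NONE)
    c=max(c,key=cv2.contourArea);return c
br=lambda h:(h[...,2]>90)
blue=lambda h:(h[...,2]>90)&(h[...,1]>100)&(h[...,0]>95)&(h[...,0]<130)
grn=lambda h:(h[...,2]>80)&(h[...,1]>100)&(h[...,0]>40)&(h[...,0]<85)
# top
for nm,p,r,z,f in [('spacer',(386,201),20,.02,br),('ring',(270,196),20,.01,br),('lens',(460,280),18,.012,br),('cap',(460,209),18,.098,blue),('timer',(327,200),28,.018,br),('holder',(304,252),38,.008,br),('g1',(405,253),24,.018,grn),('g2',(362,299),24,.018,grn),('rack',(204,218),26,.034,br)]:
    c=blob('top',p,r,f)
    pts=np.array([plane(M['top'],q,z)[:2] for q in c[:,0]],np.float32)*1000
    (cx,cy),(w,h),a=cv2.minAreaRect(pts)
    print(nm,'rect c',round(cx,1),round(cy,1),'wh',round(w,1),round(h,1),'ang',round(a,1),'circ',[round(v,1) for v in sum([list(cv2.minEnclosingCircle(pts)[0])],[])], 'px',c[:,0].mean(0).round(1))
print('--side')
for nm,p,r,z,f in [('spacer',(279,212),16,.02,br),('ring',(229,297),18,.01,br),('lens',(371,185),14,.012,br),('cap',(310,153),14,.098,blue),('timer',(259,250),22,.018,br),('holder',(313,278),32,.008,br)]:
    c=blob('side',p,r,f)
    (cx,cy),ax,a=cv2.fitEllipse(c); print(nm,cv2.boundingRect(c),[round(v,1) for v in(cx,cy)])
    pts=np.array([plane(M['side'],q,z)[:2] for q in c[:,0]],np.float32)*1000
    print('   rect',[np.round(v,1) for v in cv2.minAreaRect(pts)])
E
```

```text
spacer rect c 642.7 -149.0 wh 51.1 49.8 ang 89.0 circ [642.7, -147.9] px [385.2 201.2]
ring rect c 664.6 134.4 wh 48.7 47.2 ang 0.2 circ [664.7, 133.3] px [269.9 195.5]
lens rect c 450.0 -321.3 wh 48.7 45.3 ang 88.7 circ [449.7, -321.9] px [460.5 279.7]
cap rect c 601.1 -307.7 wh 36.4 41.8 ang 43.1 circ [601.6, -307.4] px [460.1 209.2]
timer rect c 646.7 -7.4 wh 64.9 64.9 ang 33.6 circ [646.3, -7.9] px [327.1 200.8]
holder rect c 523.7 49.3 wh 83.3 112.4 ang 8.5 circ [523.8, 49.3] px [304.3 251.7]
g1 rect c 515.4 -190.0 wh 61.9 63.5 ang 43.3 circ [515.2, -190.0] px [404.1 252.9]
g2 rect c 407.2 -86.3 wh 62.2 62.2 ang 6.2 circ [407.0, -87.3] px [362.3 299.5]
rack rect c 606.8 291.0 wh 62.0 63.8 ang 56.4 circ [606.2, 291.7] px [203.8 217.7]
--side
spacer (268, 203, 22, 19) [278.6, 211.9]
   rect [array([ 640.2, -136.4]), array([48.3, 72.9]), np.float64(12.4)]
ring (215, 286, 27, 22) [228.2, 296.2]
   rect [array([662.9, 137.6]), array([47.9, 55.6]), np.float64(14.3)]
lens (362, 178, 20, 15) [370.9, 184.8]
   rect [array([ 446.8, -314.3]), array([47.7, 68.9]), np.float64(7.0)]
cap (302, 145, 17, 15) [310.2, 151.7]
   rect [array([ 599.5, -289.3]), array([38.6, 73.1]), np.float64(11.1)]
timer (242, 237, 35, 28) [258.9, 250.4]
   rect [array([643.9,   3.6]), array([65.1, 80.2]), np.float64(32.1)]
holder (290, 251, 45, 49) [312.5, 278.0]
   rect [array([523.4,  41.8]), array([ 81.5, 139.8]), np.float64(8.7)]
```

```bash
cat >> h.py <<'E'
def tool():
    o=ctrl.get_obs();from scipy.spatial.transform import Rotation as Ro
    return o,o['ee_pos'],Ro.from_euler('xyz',o['eef_rot']).as_matrix()
def go(x,y,z,yaw):
    "mm, rad: shift in tool axes (after the spin) and spin needed"
    o,p,R=tool(); cur=o['eef_rot'][2]; s=cur-yaw; s=(s+np.pi/2)%np.pi-np.pi/2
    R2=np.array([[np.cos(yaw),np.sin(yaw),0],[np.sin(yaw),-np.cos(yaw),0],[0,0,-1]])
    d=np.array([x,y,z])-p*1000
    print('at',(p*1000).round(1),'yaw',round(cur,3),'spin',round(s,3),'| shift in final axes',(R2.T@d).round(1),'| in current axes',(R.T@d).round(1))
E
python3 - <<'E'
from h import *
o,p,R=tool();m=ctrl.camera_model('wrist')
c=-np.array(m['R']).T@np.array(m['t'])
print('cam in tool mm',(R.T@(c-p)*1000).round(1), 'cam axis in tool',(R.T@np.array(m['R'])[2]).round(3))
for d in (60,100,150,180,220): print(d,proj(m,p+R@np.array([0,0,d/1000])).round(0))
go(640,-148,200,.148)
E
```

```text
cam in tool mm [  70.6   -0.7 -186.5] cam axis in tool [-0.243  0.002  0.97 ]
60 [325. 250.]
100 [325. 237.]
150 [325. 225.]
180 [325. 220.]
220 [325. 213.]
at [ 185.9 -517.4  199. ] yaw 0.345 spin 0.197 | shift in final axes [ 503.7 -298.4   -1. ] | in current axes [ 552.3 -194.2   -0.7]
```

```bash
python3 -m creep '{"xyz":[[50,-18,0],[50,-22,0],[50,-30,0],[50,-30,0],[50,-30,0]],"spin":[0.1,0.097,0,0,0]}' 94 20; python3 -m creep '{"xyz":[[50,-30,0],[50,-30,0],[50,-30,0],[50,-30,0],[40,-25,0]],"spin":[0,0,0,0,0]}'; python3 -c "
from h import *
go(640,-148,150,.148)"
```

```text
time_s: 0.78
ee_pos: [0.4064, -0.3378, 0.1994]
eef_rot: [-3.142, 0.0, 0.148]
force: [0.4, -1.4, -0.9]
grip_width: 0.0941
time_s: 1.4
ee_pos: [0.6225, -0.1587, 0.199]
eef_rot: [-3.141, 0.001, 0.149]
force: [-0.5, -0.4, 0.9]
grip_width: 0.0943
at [ 622.5 -158.7  199. ] yaw 0.149 spin 0.001 | shift in final axes [18.9 -8.  49. ] | in current axes [18.9 -8.  49. ]
```

```bash
python3 -m creep '{"xyz":[[15,-5,30],[0,0,20],[0,0,0]],"spin":[0,0,0]}'; python3 - <<'E'
from h import *
go(640,-148,150,.148)
m,im=snap('wrist','w1')
E
```

```text
time_s: 1.78
ee_pos: [0.6346, -0.1529, 0.1476]
eef_rot: [-3.14, 0.003, 0.148]
force: [-0.7, -0.9, 0.8]
grip_width: 0.0939
at [ 634.6 -152.9  147.6] yaw 0.148 spin 0.0 | shift in final axes [ 6.1 -4.1 -2.4] | in current axes [ 6.1 -4.1 -2.4]
```

View pics/w1.png

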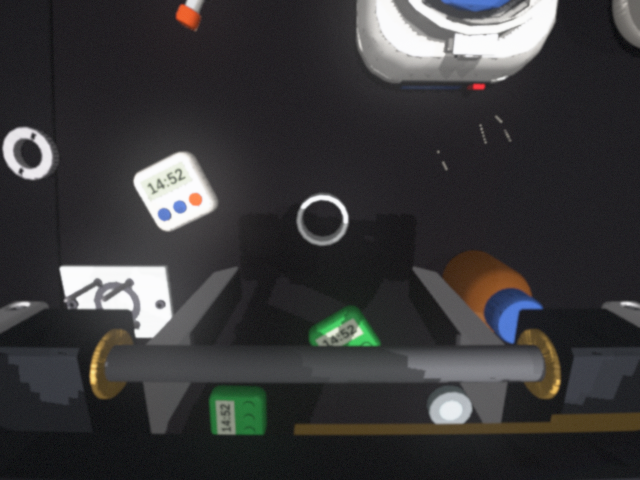

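The spacer shows at (322,219) between the open fingers. The timer is at (175,190), the ring at (30,152) and the holder at lower left.

```bash
cat >> h.py <<'E'
def ringfit(im,p,r,th=110,sub=None):
    "outer ellipse of bright blob near p"
    g=cv2.cvtColor(im,cv2.COLOR_BGR2GRAY);k=(g>th).astype(np.uint8);w=np.zeros_like(k);w[max(0,p[1]-r):p[1]+r,max(0,p[0]-r):p[0]+r]=1;k*=w
    c,_=cv2.findContours(k,cv2.RETR_CCOMP,cv2.CHAIN_APPROX_NONE);c=sorted(c,key=cv2.contourArea)[::-1][:2]
    return [cv2.fitEllipse(q) for q in c if len(q)>5]
def circ(m,e,z):
    "centre and size on plane z of an ellipse drawn round a disc"
    P=cv2.ellipse2Poly((int(e[0][0]*1),int(e[0][1])),(1,1),0,0,360,90)
    th=np.linspace(0,2*np.pi,72,endpoint=False);a=np.deg2rad(e[2]);A,B=e[1][0]/2,e[1][1]/2
    q=np.stack([e[0][0]+A*np.cos(th)*np.cos(a)-B*np.sin(th)*np.sin(a),e[0][1]+A*np.cos(th)*np.sin(a)+B*np.sin(th)*np.cos(a)],1)
    X=np.array([plane(m,u,z)[:2] for u in q])*1000
    return X.mean(0).round(1),(X.max(0)-X.min(0)).round(1)
E
python3 - <<'E'
from h import *
m=ctrl.camera_model('wrist');im=cv2.imread('pics/w1.png')
t=cv2.imread('pics/top0.png');mt=ctrl.camera_model('top')
for e in ringfit(im,(322,219),36): print(np.round(e[0],1),np.round(e[1],1),circ(m,e,.02),circ(m,e,0))
for e in ringfit(t,(386,201),20): print(np.round(e[0],1),np.round(e[1],1),circ(mt,e,.02))
ew=ringfit(im,(322,219),36);et=ringfit(t,(386,201),20)
print(tri([ray(m,ew[0][0]),ray(mt,et[0][0])]),tri([ray(m,ew[1][0]),ray(mt,et[1][0])]))
s=cv2.imread('pics/side0.png');ms=ctrl.camera_model('side')
es=ringfit(s,(279,209),14);print(es, [circ(ms,e,.02) for e in es])
print(tri([ray(m,ew[1][0]),ray(ms,es[1][0])]))
E
```

```text
[322.4 219.1] [50.3 50.7] (array([ 644.6, -149.3]), array([48. , 47.6])) (array([ 640.8, -149.7]), array([51.1, 50.6]))
[321.7 220.2] [41.  42.6] (array([ 643.5, -148.9]), array([39.2, 39.9])) (array([ 639.6, -149.3]), array([41.7, 42.5]))
[385.2 200.9] [19.8 20.3] (array([ 642.9, -148.5]), array([50.3, 48.2]))
[385.1 201.1] [14.  16.2] (array([ 642.5, -148.2]), array([35.7, 38.5]))
(array([ 0.64396742, -0.14917974,  0.01533431]), [np.float64(0.19886946199705274), np.float64(0.19886946199710637)]) (array([ 0.64312188, -0.14869459,  0.01710029]), [np.float64(0.20977030858159904), np.float64(0.20977030858158385)])
[((278.54803466796875, 211.9321746826172), (19.05010986328125, 21.26806640625), 91.80780792236328), ((278.0, 211.87391662597656), (2.792921304702759, 9.979488372802734), 90.0)] [(array([ 639.6, -136.4]), array([51.1, 75.3])), (array([ 640.8, -135.8]), array([22.2, 12. ]))]
(array([ 0.64321077, -0.14851069,  0.01170163]), [np.float64(1.2630418589854662), np.float64(1.2630418589855061)])
```

```bash
python3 -c "
from h import *
go(644.3,-149.2,60,.148)"
```

```text
at [ 635.1 -153.3  149.2] yaw 0.148 spin -0.0 | shift in final axes [ 9.7 -2.7 89.2] | in current axes [ 9.8 -2.6 89.2]
```

```bash
python3 -m creep '{"xyz":[[9.7,-2.7,40],[0,0,40],[0,0,9],[0,0,0]],"spin":[0,0,0,0]}'; python3 - <<'E'
from h import *
m,im=snap('wrist','w2')
go(644.3,-149.2,26,.148)
for e in ringfit(im,(322,235),60): print(np.round(e[0],1),np.round(e[1],1),circ(m,e,.02))
E
```

```text
time_s: 2.33
ee_pos: [0.645, -0.1495, 0.0619]
eef_rot: [3.141, -0.001, 0.148]
force: [-0.3, 0.1, 0.1]
grip_width: 0.0942
at [ 645.3 -149.7   62.6] yaw 0.147 spin -0.001 | shift in final axes [-0.9 -0.6 36.6] | in current axes [-1.  -0.6 36.6]
[323.3 257.3] [67.2 68.7] (array([ 644.4, -148.3]), array([50.1, 47. ]))
[323.2 255.8] [46.6 54.6] (array([ 645.6, -148. ]), array([34.1, 37.9]))
```

View pics/w2.png

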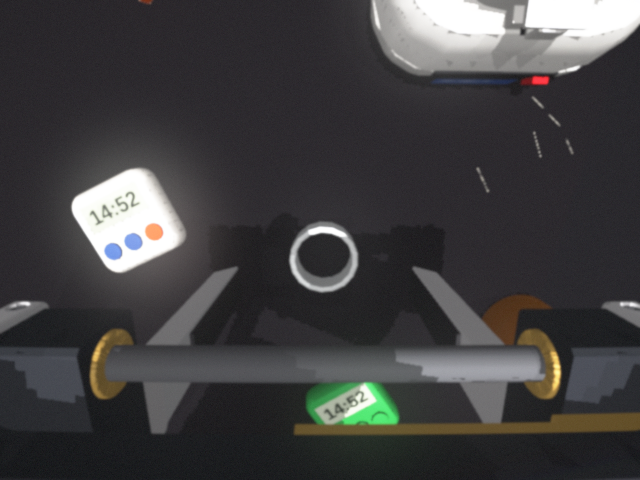

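The spacer sits between the fingers at (323,257), centred to about 1 mm. Descending to grip it.

```bash
python3 -m creep '{"xyz":[[-0.7,-1,25],[0,0,11],[0,0,0],[0,0,0],[0,0,0]],"spin":[0,0,0,0,0]}' 60;python3 -m creep '{"xyz":[[0,0,0],[0,0,0],[0,0,0]],"spin":[0,0,0]}' 40 20;
```

```text
time_s: 3.0
ee_pos: [0.6441, -0.1484, 0.0254]
eef_rot: [3.141, -0.001, 0.148]
force: [0.7, 0.7, -0.4]
grip_width: 0.0601
time_s: 3.38
ee_pos: [0.6436, -0.1483, 0.0245]
eef_rot: [3.142, 0.0, 0.148]
force: [-0.4, -0.1, -0.8]
grip_width: 0.0406
```

```bash
python3 - <<'E'
from h import *
m,im=snap('wrist','w3');print(ctrl.get_obs()['grip_width'])
E
```

```text
0.040164239789864394
```

View pics/w3.png

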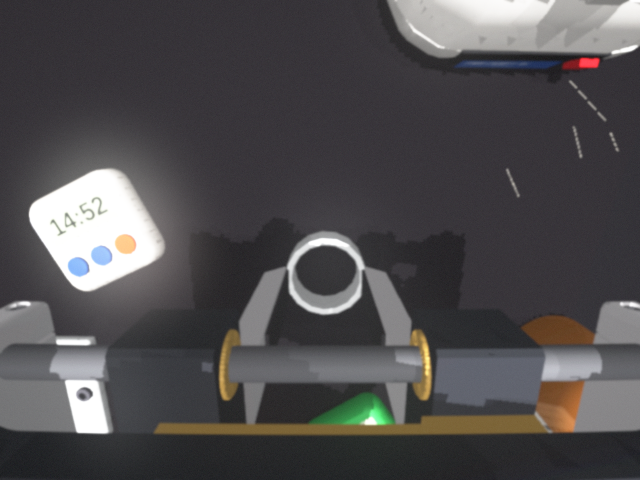

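```bash
python3 - <<'E'
from h import *
m=ctrl.camera_model('wrist');im=cv2.imread('pics/w3.png')
for e in ringfit(im,(326,272),45,150): print(np.round(e[0],1),np.round(e[1],1),circ(m,e,.02))
go(644,-149,25,.148)
o,p,R=tool()
for y in(-24,-20,20,24): print(y,[proj(m,p+R@np.array([a,y,22])/1000).round(0) for a in(-8,8)])
E
```

```text
[325.4 274.1] [75.5 80.4] (array([ 644.3, -148.2]), array([50.3, 44.7]))
[325.3 275.8] [63.4 66.6] (array([ 643.4, -148.3]), array([39.9, 39.3]))
at [ 643.6 -148.3   24.4] yaw 0.148 spin -0.0 | shift in final axes [ 0.3  0.7 -0.6] | in current axes [ 0.3  0.7 -0.6]
-24 [array([288., 278.]), array([288., 254.])]
-20 [array([294., 278.]), array([294., 254.])]
20 [array([356., 278.]), array([357., 254.])]
24 [array([362., 278.]), array([363., 254.])]
```

```bash
python3 -m creep '{"xyz":[[0,0,-10],[0,0,-20],[0,0,-20],[0,0,0]],"spin":[0,0,0,0]}' 30 25; python3 - <<'E'
from h import *
m,im=snap('wrist','w4');print(ctrl.get_obs()['grip_width'])
E
```

```text
time_s: 3.92
ee_pos: [0.6447, -0.1486, 0.0772]
eef_rot: [3.14, -0.004, 0.148]
force: [1.0, -0.7, -0.3]
grip_width: 0.0303
0.029985214850752055
```

View pics/w4.png

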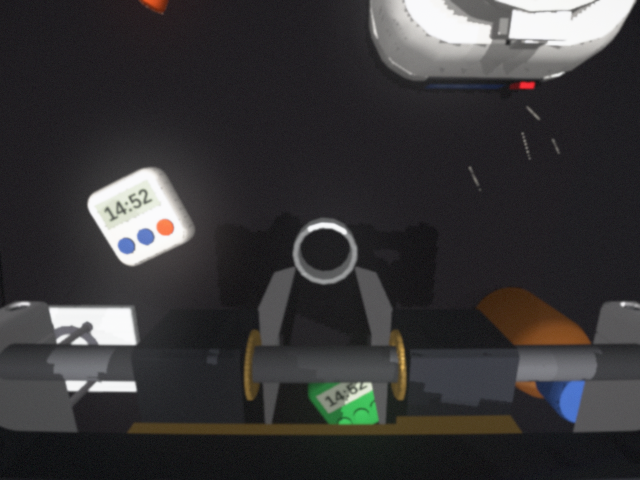

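```bash
python3 - <<'E'
from h import *
print(ctrl.tip_reach)
im=cv2.imread('pics/w4.png');cv2.imwrite('pics/w4c.png',cv2.resize(np.clip(im[200:440,220:430].astype(int)*2,0,255).astype(np.uint8),None,fx=2.5,fy=2.5))
im=cv2.imread('pics/w3.png');cv2.imwrite('pics/w3c.png',cv2.resize(np.clip(im[200:440,220:430].astype(int)*2,0,255).astype(np.uint8),None,fx=2.5,fy=2.5))
m,im=snap('side','s4');cv2.imwrite('pics/s4c.png',cv2.resize(im[90:290,150:370],None,fx=3,fy=3))
E
```

```text
0.022
```

View pics/w4c.png

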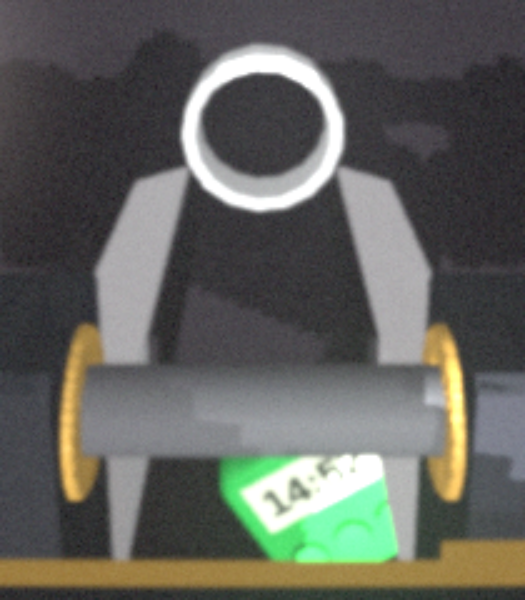

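View pics/w3c.png

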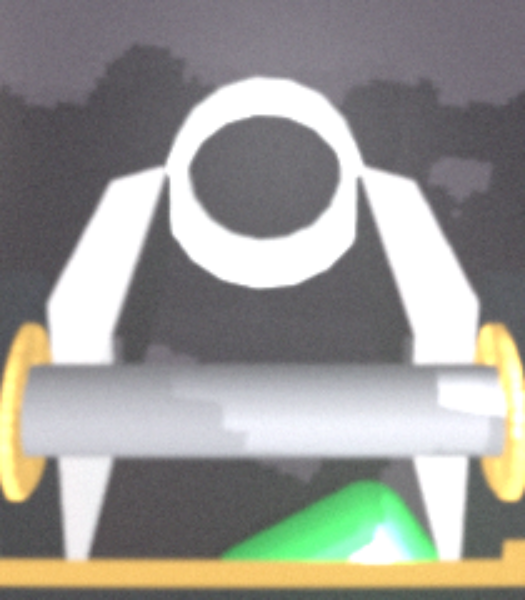

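View pics/s4c.png

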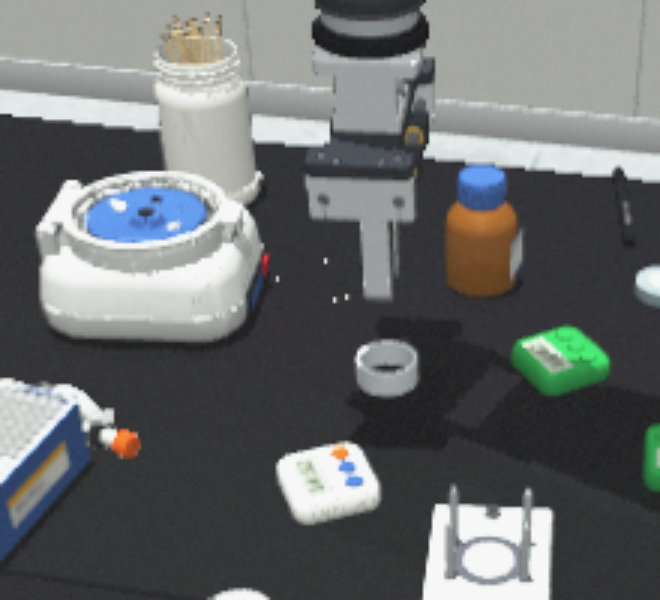

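```bash
python3 - <<'E'
from h import *
m=ctrl.camera_model('side')
o,p,R=tool();print(p)
for z in (22,0,-12,-26):
  for x,y in((-8,-27),(8,-27),(8,27)): print(z,x,y,(3*(proj(m,p+R@np.array([x,y,z])/1000)-[150,90])).round(0))
E
```

```text
[ 0.64358189 -0.14826223  0.07456302]
22 -8 -27 [390. 340.]
22 8 -27 [368. 339.]
22 8 27 [377. 301.]
0 -8 -27 [389. 314.]
0 8 -27 [367. 313.]
0 8 27 [375. 275.]
-12 -8 -27 [388. 300.]
-12 8 -27 [366. 299.]
-12 8 27 [375. 261.]
-26 -8 -27 [387. 283.]
-26 8 -27 [365. 282.]
-26 8 27 [374. 245.]
```

The grasp missed. The fingers closed to 30 mm while still above the spacer. Side and wrist views both put the real fingertips about 12 mm *behind* the reported TCP, so the stated 22 mm reach ahead doesn't hold. I'll go down in small steps and check against the pictures and the force.

```bash
python3 -m creep '{"xyz":[[0,0,20],[0,0,25],[0,0,15],[0,0,5],[0,0,0]],"spin":[0,0,0,0,0]}' 70 20; python3 - <<'E'
from h import *
m,im=snap('side','s5');cv2.imwrite('pics/s5c.png',cv2.resize(im[150:250,210:340],None,fx=5,fy=5,interpolation=cv2.INTER_CUBIC))
o,p,R=tool();print(p)
print(5*(proj(m,p+R@np.array([8,-47,0])/1000)-[210,150]),5*(proj(m,p+R@np.array([8,-47,-20])/1000)-[210,150]))
snap('wrist','w5')
E
```

```text
time_s: 4.65
ee_pos: [0.6437, -0.1483, 0.0093]
eef_rot: [-3.142, 0.0, 0.148]
force: [-0.5, -0.3, -0.6]
grip_width: 0.07
[ 0.64396075 -0.14839122  0.00991116]
[311.35838938 370.30027521] [309.3255639  333.11133516]
```

View pics/s5c.png

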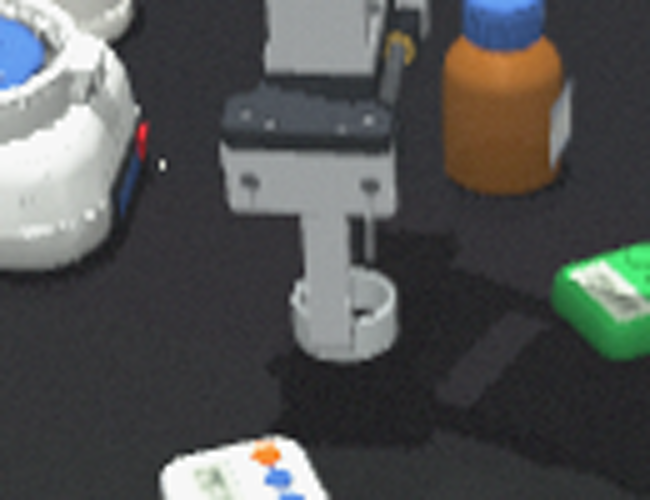

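View pics/w5.png

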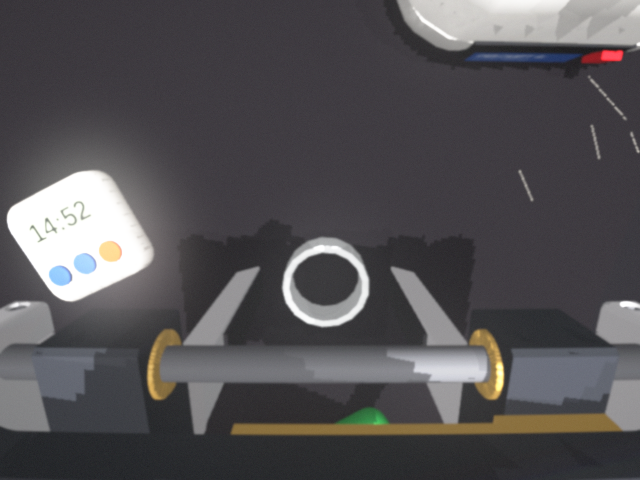

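```bash
python3 -m creep '{"xyz":[[0,0,8],[0,0,4],[0,0,2],[0,0,0]],"spin":[0,0,0,0]}';python3 -m creep '{"xyz":[[0,0,2],[0,0,0]],"spin":[0,0]}';python3 -m creep '{"xyz":[[0,0,2],[0,0,0]],"spin":[0,0]}'
```

```text
time_s: 5.25
ee_pos: [0.6436, -0.1483, -0.0047]
eef_rot: [-3.142, 0.0, 0.148]
force: [0.4, -0.7, 0.1]
grip_width: 0.0701
time_s: 5.5
ee_pos: [0.6439, -0.1484, -0.0057]
eef_rot: [3.141, -0.001, 0.148]
force: [-2.5, 1.2, 6.8]
grip_width: 0.0701
time_s: 5.75
ee_pos: [0.6441, -0.1484, -0.0058]
eef_rot: [3.141, -0.001, 0.148]
force: [-11.6, 3.4, 23.4]
grip_width: 0.07
```

Table contact comes at a reported TCP z of -5.7 mm, so tip z ≈ TCP z + 5.7 mm. Going up to 3–4 mm of clearance, then gripping.

```bash
python3 -m creep '{"xyz":[[0,0,-6],[0,0,0]],"spin":[0,0]}';python3 -m creep '{"xyz":[[0,0,0],[0,0,0],[0,0,0],[0,0,0]],"spin":[0,0,0,0]}' 40 20
```

```text
time_s: 6.0
ee_pos: [0.6439, -0.1484, -0.0021]
eef_rot: [3.141, -0.001, 0.148]
force: [0.8, 0.2, -0.4]
grip_width: 0.07
time_s: 6.5
ee_pos: [0.6436, -0.1483, -0.0027]
eef_rot: [-3.141, 0.0, 0.148]
force: [-1.1, 0.5, -0.5]
grip_width: 0.0471
```

```bash
python3 -m creep '{"xyz":[[0,0,-30],[0,0,-50],[0,0,-20],[0,0,0]],"spin":[0,0,0,0]}'; python3 -c "
from h import *
go(523.8,49.3,100,.148)"
```

```text
time_s: 7.0
ee_pos: [0.644, -0.1484, 0.0981]
eef_rot: [3.141, -0.002, 0.148]
force: [-0.8, -0.0, -2.2]
grip_width: 0.0473
at [ 644.  -148.4   98.1] yaw 0.148 spin -0.0 | shift in final axes [ -89.7 -213.3   -1.9] | in current axes [ -89.8 -213.2   -2.2]
```

```bash
python3 -m creep '{"xyz":[[-30,-45,0],[-30,-45,0],[-20,-40,0],[-10,-15,0],[0,0,0]],"spin":[0,0,0,0,0]}'; python3 - <<'E'
from h import *
m,im=snap('wrist','w6')
go(523.8,49.3,100,.148)
import json
json.dump({k:(np.array(v).tolist()) for k,v in m.items()},open('w6.json','w'))
E
```

```text
time_s: 7.62
ee_pos: [0.5329, -0.0179, 0.0966]
eef_rot: [-3.141, 0.001, 0.149]
force: [-1.3, -0.9, -1.3]
grip_width: 0.0473
at [533.5 -18.6  96.9] yaw 0.148 spin 0.0 | shift in final axes [  0.4 -68.6  -3.1] | in current axes [  0.4 -68.6  -3.1]
```

View pics/w6.png

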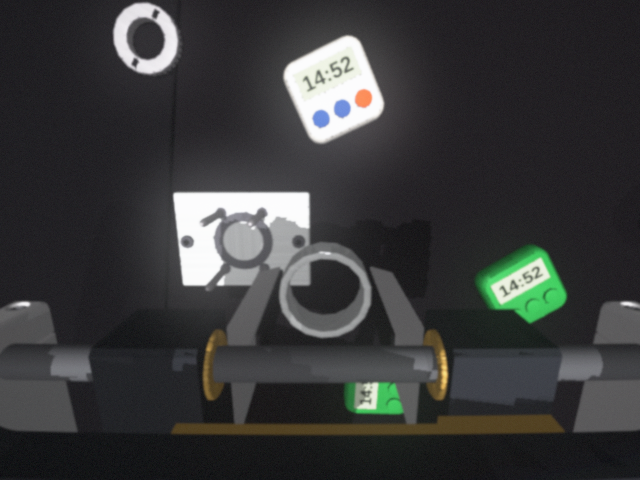

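```bash
python3 - <<'E'
from h import *
import json
m=json.load(open('w6.json'));im=cv2.imread('pics/w6.png')
o,p,R=tool()
cv2.imwrite('pics/w6c.png',cv2.resize(im[170:350,160:400],None,fx=3.3,fy=3.3,interpolation=cv2.INTER_CUBIC))
g=cv2.cvtColor(im,cv2.COLOR_BGR2GRAY)
# screws: dark blobs in windows
for (x,y) in((187,241),(298,241)):
    w=g[y-8:y+9,x-8:x+9].astype(float);k=np.clip(170-w,0,None);yy,xx=np.mgrid[-8:9,-8:9];print((k*xx).sum()/k.sum()+x,(k*yy).sum()/k.sum()+y,w.min(),w.max())
e=ringfit(im,(325,292),55,100);print(e)
E
```

```text
186.6562444797739 241.32467761879528 81.0 251.0
298.63555999144506 241.7427104869181 61.0 170.0
[((319.6594543457031, 287.1821594238281), (84.79933166503906, 114.60128784179688), 135.6353302001953), ((326.53118896484375, 295.3683166503906), (67.93537139892578, 76.59202575683594), 53.89606857299805)]
```

View pics/w6c.png

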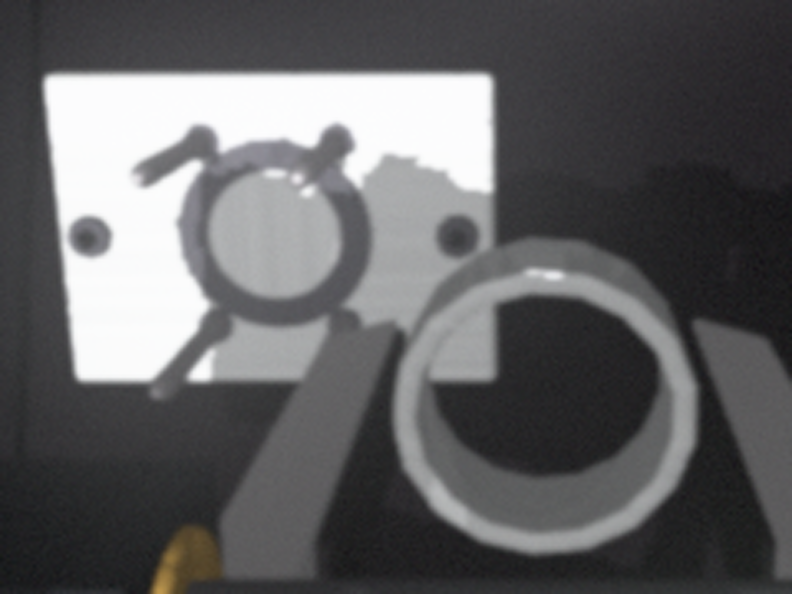

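```bash
python3 - <<'E'
from h import *
import json
m=json.load(open('w6.json'))
o,p,R=tool()
S=[plane(m,q,.012)*1000 for q in((186.7,241.3),(298.6,241.7))];print(S,(S[0]+S[1])/2,np.linalg.norm(S[0]-S[1]),np.arctan2(-(S[0]-S[1])[0],(S[0]-S[1])[1]))
print('disc',plane(m,(243.3,240.3),.008)*1000)
C=[plane(m,q,.008)*1000 for q in((173.6,192.7),(309.4,192.7),(310,285.2),(182.7,285.2))];print(np.round(C,1),np.mean(C,0))
print([np.linalg.norm(C[i]-C[i-1]).round(1) for i in range(4)])
print('bottom pins/height: screw depth check')
mt=ctrl.camera_model('top')
t=cv2.imread('pics/top0.png')
T=(np.array([137,251])/3*0)
a=np.array([240+139/3,170+256/3]);b=np.array([240+251.5/3,170+237/3])
print('tri screws',tri([ray(m,(186.7,241.3)),ray(mt,a)]),tri([ray(m,(298.6,241.7)),ray(mt,b)]))
E
```

```text
[array([516.23380831,  94.65284708,  12.        ]), array([529.57216105,   3.59026659,  12.        ])] [522.90298468  49.12155683  12.        ] 92.03426112257888 0.14544032839280438
disc [522.85243891  49.38727429   8.        ]
[[ 5.540e+02  1.088e+02  8.000e+00]
 [ 5.701e+02  5.000e-01  8.000e+00]
 [ 4.916e+02 -1.100e+01  8.000e+00]
 [ 4.752e+02  9.760e+01  8.000e+00]] [522.71780878  48.98478173   8.        ]
[np.float64(79.6), np.float64(109.5), np.float64(79.3), np.float64(109.9)]
bottom pins/height: screw depth check
tri screws (array([0.51563777, 0.09346863, 0.01203157]), [np.float64(1.3013339101465105), np.float64(1.301333910146612)]) (array([0.52913281, 0.00286552, 0.01048317]), [np.float64(0.7830932490477192), np.float64(0.7830932490477117)])
```

```bash
python3 -c "
from h import *
go(523.3,49.1,62,.1455)"
```

```text
at [533.5 -18.6  96.9] yaw 0.148 spin 0.003 | shift in final axes [ -0.3 -68.5  34.9] | in current axes [ -0.1 -68.5  34.9]
```

```bash
python3 -m creep '{"xyz":[[0,-35,0],[-0.2,-33.5,0],[0,0,20],[0,0,15],[0,0,0]],"spin":[0.003,0,0,0,0]}';  python3 - <<'E'
from h import *
m,im=snap('wrist','w7');go(523.3,49.1,5.5,.1455)
cv2.imwrite('pics/w7c.png',cv2.resize(im[170:350,200:440],None,fx=3.3,fy=3.3,interpolation=cv2.INTER_CUBIC))
E
```

```text
time_s: 8.3
ee_pos: [0.5229, 0.0488, 0.0611]
eef_rot: [-3.141, 0.002, 0.144]
force: [0.3, 0.4, -0.9]
grip_width: 0.0467
at [523.3  48.8  62. ] yaw 0.144 spin -0.002 | shift in final axes [ 0.1 -0.3 56.5] | in current axes [ 0.1 -0.3 56.5]
```

View pics/w7c.png

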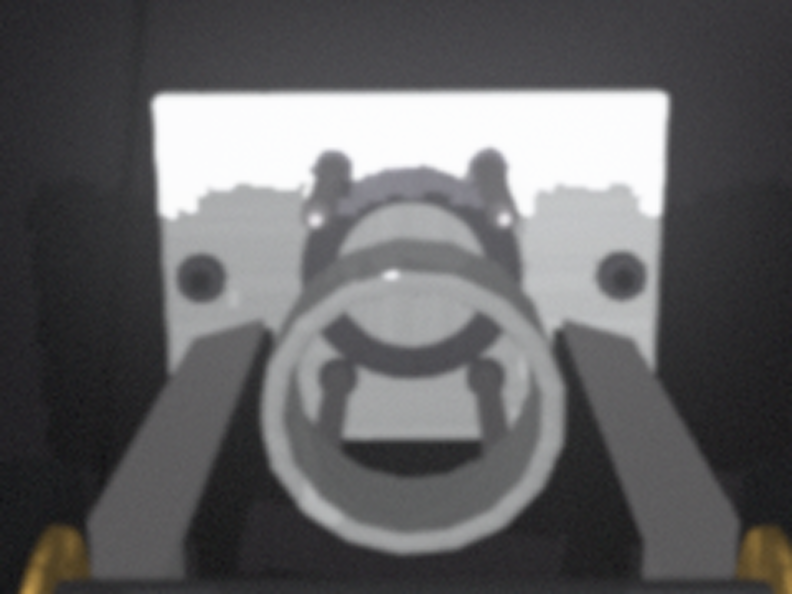

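The view is symmetric: screws at crop columns 201 and 621, spacer centre at 412. Lowering in stages.

```bash
python3 -m creep '{"xyz":[[0,-0.2,10],[0,0,6],[0,0,0]],"spin":[0,0,0]}'; python3 -m creep '{"xyz":[[0,0,8],[0,0,8],[0,0,0]],"spin":[0,0,0]}'
```

```text
time_s: 8.72
ee_pos: [0.5229, 0.0497, 0.046]
eef_rot: [-3.142, 0.001, 0.145]
force: [-0.6, 0.6, 0.1]
grip_width: 0.0468
time_s: 9.1
ee_pos: [0.5226, 0.0498, 0.0297]
eef_rot: [-3.141, 0.001, 0.145]
force: [0.2, -0.4, -1.1]
grip_width: 0.0468
```

```bash
python3 -m creep '{"xyz":[[0,0,10],[0,0,8],[0,0,4],[0,0,0]],"spin":[0,0,0,0]}'; python3 -m creep '{"xyz":[[0,0,2],[0,0,0]],"spin":[0,0]}'
```

```text
time_s: 9.6
ee_pos: [0.5229, 0.0498, 0.0081]
eef_rot: [-3.142, 0.001, 0.145]
force: [-0.7, -0.2, -0.4]
grip_width: 0.0467
time_s: 9.85
ee_pos: [0.5231, 0.0498, 0.0065]
eef_rot: [3.142, -0.0, 0.145]
force: [0.1, 0.0, -0.5]
grip_width: 0.0465
```

```bash
python3 -m creep '{"xyz":[[0,0,2],[0,0,0]],"spin":[0,0]}'; python3 -m creep '{"xyz":[[0,0,0],[0,0,0],[0,0,0]],"spin":[0,0,0]}' 58; python3 - <<'E'
from h import *
m,im=snap('wrist','w8')
E
```

```text
time_s: 10.1
ee_pos: [0.5234, 0.0498, 0.005]
eef_rot: [3.141, -0.001, 0.145]
force: [-2.0, -0.8, 5.7]
grip_width: 0.0468
time_s: 10.48
ee_pos: [0.523, 0.0498, 0.0044]
eef_rot: [-3.142, 0.0, 0.145]
force: [-0.3, 0.2, -0.4]
grip_width: 0.0583
```

View pics/w8.png

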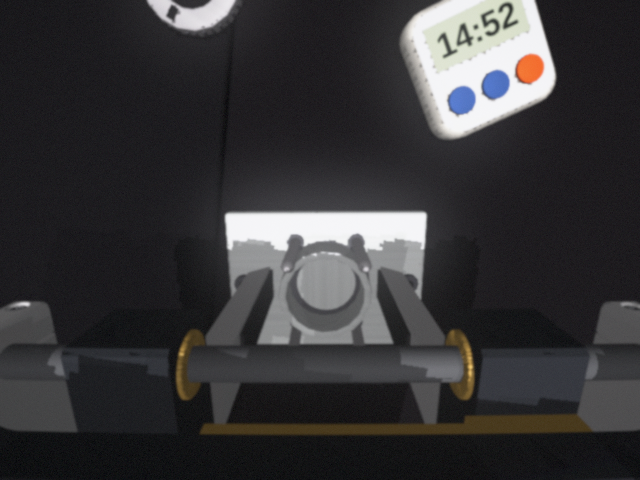

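The spacer is seated: force rose at TCP z 5.0, as expected. Next is the lens.

```bash
python3 -m creep '{"xyz":[[0,0,-20],[0,0,-40],[0,0,-50],[0,0,0]],"spin":[0,0,0,0]}' ; python3 - <<'E'
from h import *
go(449,-321.5,115,.145)
m,im=snap('wrist','w9')
import json
cv2.imwrite('pics/w9c.png',cv2.resize(im[190:330,220:430],None,fx=3.5,fy=3.5,interpolation=cv2.INTER_CUBIC))
E
```

```text
time_s: 11.02
ee_pos: [0.5248, 0.0499, 0.1179]
eef_rot: [3.141, -0.006, 0.145]
force: [-0.1, 0.0, -0.1]
grip_width: 0.0579
at [524.8  49.9 117.9] yaw 0.145 spin -0.0 | shift in final axes [-128.6  356.5    2.9] | in current axes [-128.6  356.5    2.3]
```

View pics/w9c.png

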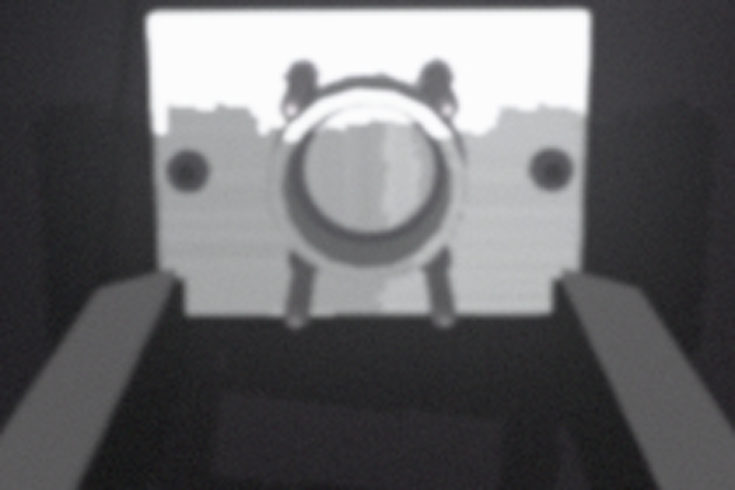

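The spacer lies flat between the four pins, centred in the crop at about (370,175). Moving on to the lens.

```bash
python3 -m creep '{"xyz":[[-16,45,0],[-18,50,0],[-18,50,0],[-18,50,0],[-18,50,0]],"spin":[0,0,0,0,0]}' 75; python3 -m creep '{"xyz":[[-18,50,0],[-18,45,0],[-5,16,0],[0,0,0]],"spin":[0,0,0,0]}' ; python3 - <<'E'
from h import *
go(449,-321.5,60,.145)
m,im=snap('wrist','w10')
E
```

```text
time_s: 11.7
ee_pos: [0.4702, -0.2067, 0.1129]
eef_rot: [-3.14, 0.002, 0.145]
force: [0.4, 0.3, 0.6]
grip_width: 0.0749
time_s: 12.2
ee_pos: [0.4464, -0.321, 0.1133]
eef_rot: [-3.14, 0.001, 0.144]
force: [-0.2, -0.3, -0.5]
grip_width: 0.0748
at [ 446.4 -321.   113.3] yaw 0.144 spin -0.001 | shift in final axes [ 2.5  0.9 53.3] | in current axes [ 2.6  0.9 53.3]
```

View pics/w10.png

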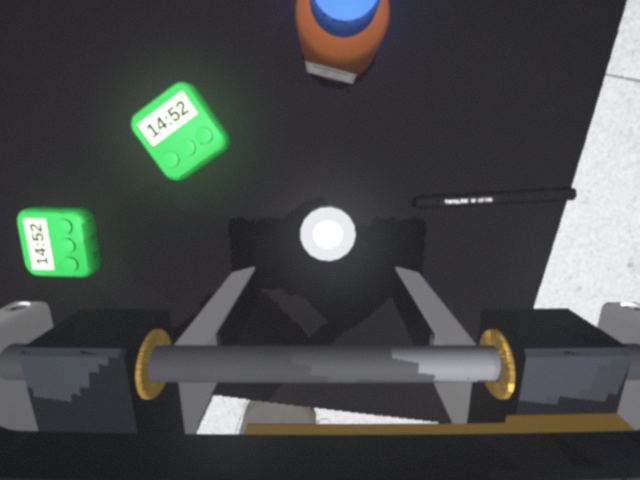

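The lens is at (328,234). Measuring it against the top view.

```bash
python3 - <<'E'
from h import *
m=ctrl.camera_model('wrist');im=cv2.imread('pics/w10.png');t=cv2.imread('pics/top0.png');mt=ctrl.camera_model('top')
e=ringfit(im,(328,234),40,90)[0];f=ringfit(t,(460,280),18,90)[0]
print(e,circ(m,e,.012),circ(m,e,.006),tri([ray(m,e[0]),ray(mt,f[0])]))
c=circ(m,e,.012)[0]
go(c[0]+.3,c[1],-2.2,.145)
E
```

```text
((327.4325866699219, 233.279052734375), (55.57741165161133, 56.80886459350586), 84.64945220947266) (array([ 449.8, -321.7]), array([49.4, 49.1])) (array([ 448.4, -321.9]), array([50.4, 50.1])) (array([ 0.449828  , -0.32185898,  0.01194316]), [np.float64(0.26311510469137167), np.float64(0.26311510469149013)])
at [ 446.7 -320.2  113.5] yaw 0.145 spin -0.0 | shift in final axes [  3.1   2.  115.7] | in current axes [  3.3   2.1 115.7]
```

```bash
python3 -m creep '{"xyz":[[3,2,40],[0,0,40],[0,0,25],[0,0,0]],"spin":[0,0,0,0]}' 65;python3 -m creep '{"xyz":[[0,0,8],[0,0,2],[0,0,0]],"spin":[0,0,0]}'; python3 -c "
from h import *
go(450,-321.7,-2.2,.145)"
```

```text
time_s: 12.75
ee_pos: [0.4497, -0.3205, 0.0079]
eef_rot: [-3.139, 0.002, 0.147]
force: [-0.5, 0.1, 0.5]
grip_width: 0.0648
time_s: 13.12
ee_pos: [0.4502, -0.3227, -0.0001]
eef_rot: [3.141, -0.0, 0.145]
force: [0.2, -0.3, 0.0]
grip_width: 0.0647
at [ 4.502e+02 -3.227e+02 -1.000e-01] yaw 0.145 spin -0.0 | shift in final axes [-0.1 -1.   2.1] | in current axes [-0.1 -1.   2.1]
```

```bash
python3 -m creep '{"xyz":[[0,-0.7,2],[0,0,0],[0,0,0]],"spin":[0,0,0]}' 56;python3 -m creep '{"xyz":[[0,0,0],[0,0,0],[0,0,0],[0,0,0]],"spin":[0,0,0,0]}' 40 25;python3 -m creep '{"xyz":[[0,0,-5],[0,0,-10],[0,0,0]],"spin":[0,0,0]}'; python3 - <<'E'
from h import *
m,im=snap('wrist','w11')
cv2.imwrite('pics/w11c.png',cv2.resize(im[190:370,200:440],None,fx=3.3,fy=3.3,interpolation=cv2.INTER_CUBIC))
E
```

```text
time_s: 13.5
ee_pos: [0.4499, -0.322, -0.0025]
eef_rot: [3.142, -0.0, 0.145]
force: [0.6, 0.6, 1.0]
grip_width: 0.0559
time_s: 14.0
ee_pos: [0.45, -0.322, -0.0025]
eef_rot: [3.141, -0.0, 0.145]
force: [-1.2, -0.7, 1.2]
grip_width: 0.0467
time_s: 14.38
ee_pos: [0.4504, -0.3223, 0.0135]
eef_rot: [3.14, -0.001, 0.145]
force: [0.9, -0.3, 0.3]
grip_width: 0.0474
```

View pics/w11c.png

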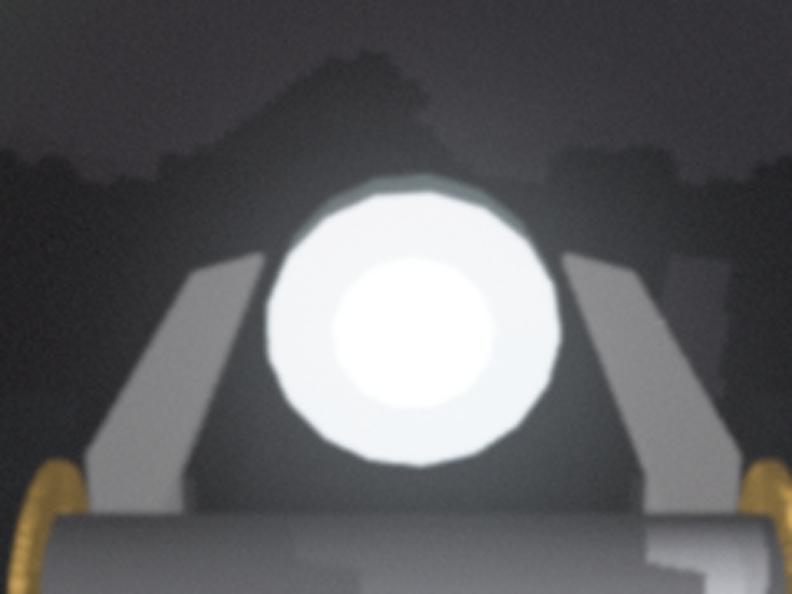

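```bash
python3 -m creep '{"xyz":[[0,0,-30],[0,0,-40],[0,0,-20],[0,0,0]],"spin":[0,0,0,0]}'; python3 -c "
from h import *
go(523.4,49.6,100,.1455)"
```

```text
time_s: 14.92
ee_pos: [0.4504, -0.3223, 0.1035]
eef_rot: [3.14, -0.002, 0.145]
force: [0.4, -0.0, -0.0]
grip_width: 0.0474
at [ 450.4 -322.3  103.5] yaw 0.145 spin -0.001 | shift in final axes [ 126.2 -357.4    3.5] | in current axes [ 125.9 -357.5    3. ]
```

```bash
python3 -m creep '{"xyz":[[10,-30,0],[16,-45,0],[18,-50,0],[18,-50,0],[18,-50,0]],"spin":[0,0,0,0,0]}'; python3 -m creep '{"xyz":[[18,-50,0],[16,-45,0],[10,-30,0],[2,-7,0],[0,0,0]],"spin":[0,0,0,0,0]}'; python3 -c "
from h import *
go(523.4,49.6,60,.1455)"
```

```text
time_s: 15.55
ee_pos: [0.4962, -0.086, 0.1011]
eef_rot: [-3.141, 0.002, 0.145]
force: [1.1, -0.4, -0.8]
grip_width: 0.0473
time_s: 16.18
ee_pos: [0.5227, 0.0492, 0.1016]
eef_rot: [-3.142, 0.001, 0.145]
force: [0.0, -0.4, -0.3]
grip_width: 0.0474
at [522.7  49.2 101.6] yaw 0.145 spin -0.0 | shift in final axes [ 0.8 -0.3 41.6] | in current axes [ 0.8 -0.3 41.6]
```

```bash
python3 -m creep '{"xyz":[[0.6,-0.4,20],[0,0,22],[0,0,0],[0,0,0]],"spin":[0,0,0,0]}'; python3 - <<'E'
from h import *
go(523.3,49.6,25,.1455)
m,im=snap('wrist','w12')
cv2.imwrite('pics/w12c.png',cv2.resize(im[170:350,200:440],None,fx=3.3,fy=3.3,interpolation=cv2.INTER_CUBIC))
E
```

```text
time_s: 16.68
ee_pos: [0.5239, 0.0493, 0.0611]
eef_rot: [3.141, -0.001, 0.144]
force: [-0.4, 0.1, 0.7]
grip_width: 0.0468
at [523.9  49.3  61.1] yaw 0.144 spin -0.002 | shift in final axes [-0.6 -0.4 36.1] | in current axes [-0.6 -0.4 36.1]
```

View pics/w12c.png

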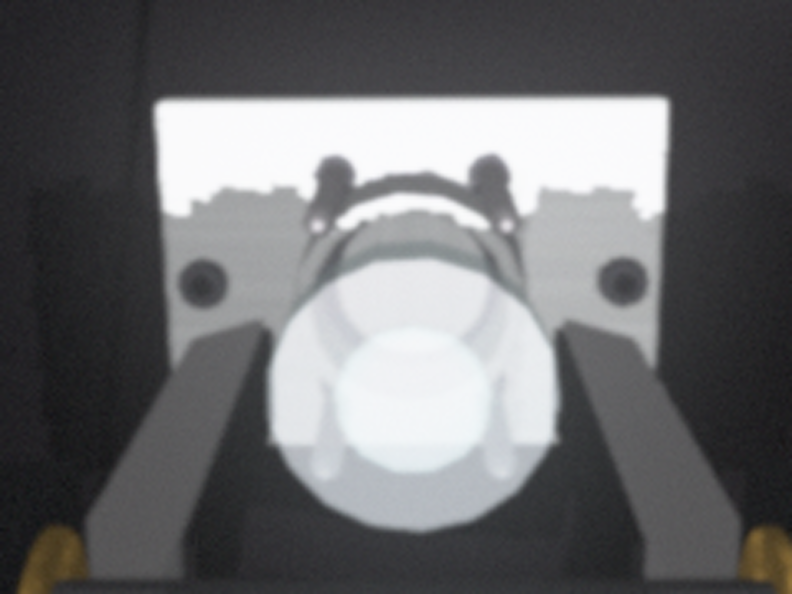

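The lens is centred above the holder: crop column 412, screw midpoint 413. Lowering it.

```bash
python3 -m creep '{"xyz":[[-0.5,0,8],[0,0,7],[0,0,0]],"spin":[0,0,0]}'; python3 -m creep '{"xyz":[[0,0,6],[0,0,6],[0,0,4],[0,0,0]],"spin":[0,0,0,0]}'
```

```text
time_s: 17.1
ee_pos: [0.5228, 0.0499, 0.0448]
eef_rot: [-3.141, 0.001, 0.145]
force: [0.2, 0.4, -0.2]
grip_width: 0.0473
time_s: 17.6
ee_pos: [0.523, 0.0499, 0.0291]
eef_rot: [-3.142, 0.001, 0.145]
force: [-0.9, 1.2, -0.7]
grip_width: 0.0471
```

```bash
python3 -m creep '{"xyz":[[0,0,2.5],[0,0,0]],"spin":[0,0]}'; python3 -m creep '{"xyz":[[0,0,1.5],[0,0,0]],"spin":[0,0]}'
```

```text
time_s: 17.85
ee_pos: [0.5231, 0.0499, 0.0269]
eef_rot: [-3.142, 0.0, 0.145]
force: [-0.0, 1.2, -0.2]
grip_width: 0.0472
time_s: 18.1
ee_pos: [0.5232, 0.0499, 0.0255]
eef_rot: [3.142, -0.0, 0.145]
force: [-0.5, -0.5, -0.2]
grip_width: 0.0474
```

```bash
python3 -m creep '{"xyz":[[0,0,1],[0,0,0]],"spin":[0,0]}'; python3 -m creep '{"xyz":[[0,0,1],[0,0,0]],"spin":[0,0]}'
```

```text
time_s: 18.35
ee_pos: [0.5233, 0.0499, 0.0253]
eef_rot: [3.142, -0.0, 0.145]
force: [-5.6, 0.1, 12.9]
grip_width: 0.0472
time_s: 18.6
ee_pos: [0.5234, 0.0499, 0.0252]
eef_rot: [3.141, -0.001, 0.145]
force: [-10.0, 0.3, 24.5]
grip_width: 0.0469
```

```bash
python3 -m creep '{"xyz":[[0,0,-1.5],[0,0,0],[0,0,0],[0,0,0]],"spin":[0,0,0,0]}' 58; python3 -m creep '{"xyz":[[0,0,-10],[0,0,-30],[0,0,-40],[0,0,0]],"spin":[0,0,0,0]}'; python3 - <<'E'
from h import *
go(664,134,110,.1455)
m,im=snap('wrist','w13')
cv2.imwrite('pics/w13c.png',cv2.resize(im[170:350,200:440],None,fx=3.3,fy=3.3,interpolation=cv2.INTER_CUBIC))
E
```

```text
time_s: 19.1
ee_pos: [0.5231, 0.0499, 0.0248]
eef_rot: [-3.142, 0.0, 0.145]
force: [0.4, -0.2, 0.8]
grip_width: 0.0582
time_s: 19.6
ee_pos: [0.5247, 0.05, 0.1083]
eef_rot: [3.141, -0.006, 0.145]
force: [-0.3, -0.3, -0.8]
grip_width: 0.0578
at [524.7  50.  108.3] yaw 0.145 spin -0.001 | shift in final axes [150.  -62.9  -1.7] | in current axes [150.  -63.   -0.9]
```

View pics/w13c.png

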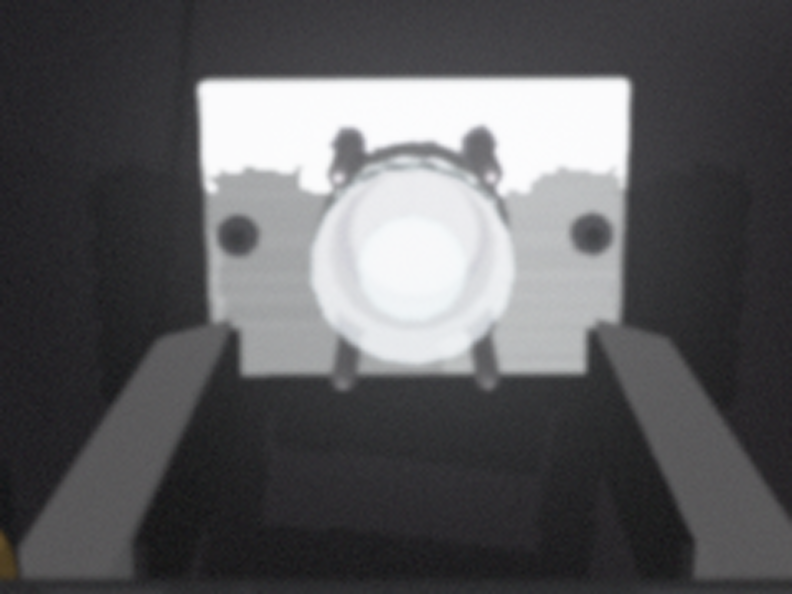

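The lens lies flat on the spacer between the pins. Next is the ring.

```bash
python3 -m creep '{"xyz":[[30,-12,0],[48,-20,0],[48,-20,0],[20,-10,0],[0,0,0]],"spin":[0,0,0,0,0]}' 70; python3 - <<'E'
from h import *
m,im=snap('wrist','w14');t=cv2.imread('pics/top0.png');mt=ctrl.camera_model('top')
p=proj(m,np.array([.6645,.1335,.01]));print(p)
E=ringfit(im,(int(p[0]),int(p[1])),45,110);F=ringfit(t,(270,196),20,100)
for e,f in zip(E,F): print(e,circ(m,e,.01),tri([ray(m,e[0]),ray(mt,f[0])]))
c=circ(m,E[0],.01)[0]
go(c[0]+.4,c[1],8,.1455)
E
```

```text
time_s: 20.27
ee_pos: [0.6584, 0.1329, 0.1029]
eef_rot: [-3.142, 0.002, 0.146]
force: [-1.0, 1.1, 0.1]
grip_width: 0.07
[325.4222454 231.942723 ]
((324.9464111328125, 231.31822204589844), (55.10792541503906, 56.65103530883789), 96.01431274414062) (array([664.7, 133.9]), array([47.3, 47.5])) (array([0.66477581, 0.13378907, 0.00890227]), [np.float64(0.15413037033059454), np.float64(0.15413037033061683)])
((324.6005859375, 232.52464294433594), (31.351821899414062, 33.18178176879883), 85.27948760986328) (array([663.8, 134.1]), array([27.1, 27.8])) (array([0.66420331, 0.13373978, 0.01068566]), [np.float64(0.41659857804923944), np.float64(0.41659857804924844)])
at [657.9 132.2 103.4] yaw 0.145 spin -0.0 | shift in final axes [ 7.3 -0.6 95.4] | in current axes [ 7.6 -0.6 95.3]
```

View pics/w14.png

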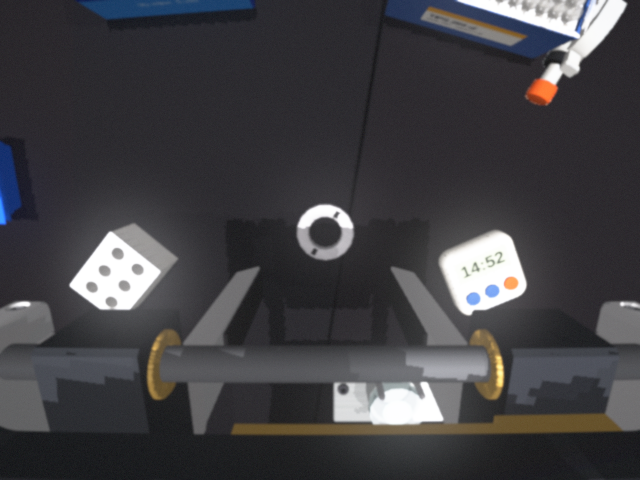

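The ring with its two marks is at (325,232), and triangulation gives a height of about 10 mm. Descending.

```bash
python3 -m creep '{"xyz":[[7,-0.6,40],[0,0,40],[0,0,15],[0,0,0]],"spin":[0,0,0,0]}' 62; python3 -c "
from h import *
go(664.6,133.9,-2.4,.1455)"
```

```text
time_s: 20.82
ee_pos: [0.665, 0.1335, 0.0099]
eef_rot: [3.142, 0.001, 0.144]
force: [0.5, -0.5, 1.8]
grip_width: 0.0621
at [665.  133.5   9.9] yaw 0.144 spin -0.001 | shift in final axes [-0.4 -0.4 12.3] | in current axes [-0.3 -0.4 12.3]
```

```bash
python3 -m creep '{"xyz":[[0,0,8],[0,0,3],[0,0,0]],"spin":[0,0,0]}' 56;python3 -m creep '{"xyz":[[0,0,0],[0,0,0],[0,0,0],[0,0,0]],"spin":[0,0,0,0]}' 40 25;python3 -m creep '{"xyz":[[0,0,-5],[0,0,-10],[0,0,0]],"spin":[0,0,0]}'; python3 - <<'E'
from h import *
m,im=snap('wrist','w15')
cv2.imwrite('pics/w15c.png',cv2.resize(im[190:370,200:440],None,fx=3.3,fy=3.3,interpolation=cv2.INTER_CUBIC))
E
```

```text
time_s: 21.2
ee_pos: [0.6656, 0.134, -0.0008]
eef_rot: [-3.142, -0.0, 0.145]
force: [-0.3, 0.2, 0.3]
grip_width: 0.0561
time_s: 21.7
ee_pos: [0.6657, 0.134, -0.0007]
eef_rot: [3.142, -0.001, 0.145]
force: [-0.9, -0.1, 4.3]
grip_width: 0.0469
time_s: 22.08
ee_pos: [0.6661, 0.134, 0.0152]
eef_rot: [3.142, -0.002, 0.145]
force: [-0.8, 0.7, -0.8]
grip_width: 0.0471
```

View pics/w15c.png

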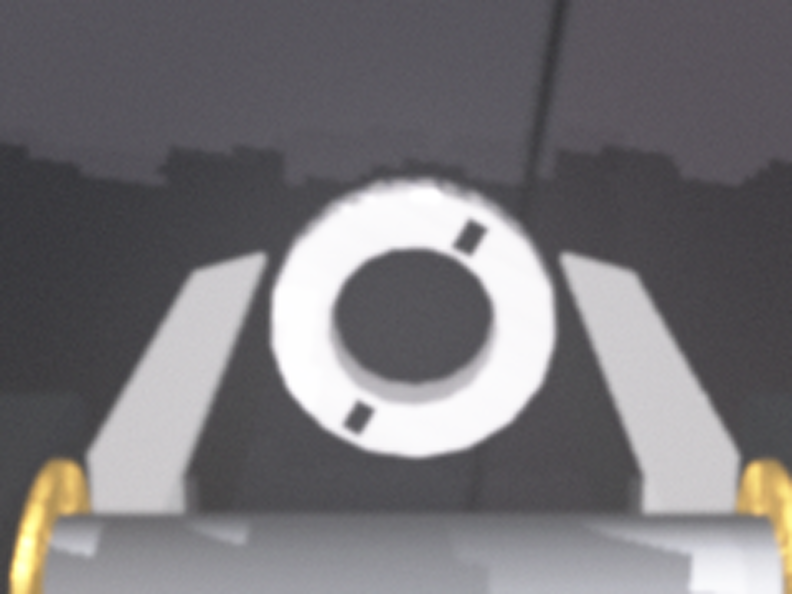

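```bash
python3 -m creep '{"xyz":[[0,0,-35],[0,0,-40],[0,0,-10],[0,0,0]],"spin":[0,0,0,0]}'; python3 -c "
from h import *
go(523.3,49.9,100,.1455)"
```

```text
time_s: 22.62
ee_pos: [0.6654, 0.1339, 0.0984]
eef_rot: [3.142, 0.0, 0.145]
force: [0.2, -0.4, -1.3]
grip_width: 0.0469
at [665.4 133.9  98.4] yaw 0.145 spin -0.001 | shift in final axes [-152.8   62.5   -1.6] | in current axes [-152.7   62.6   -1.5]
```

```bash
python3 -m creep '{"xyz":[[-30,12.5,0],[-48,20,0],[-48,20,0],[-26.5,10,0],[0,0,0]],"spin":[0,0,0,0,0]}'; python3 -m creep '{"xyz":[[0,0,20],[0,0,12],[0,0,0]],"spin":[0,0,0]}'; python3 - <<'E'
from h import *
go(523.3,49.9,39.3,.1455)
m,im=snap('wrist','w16')
cv2.imwrite('pics/w16c.png',cv2.resize(im[170:350,200:440],None,fx=3.3,fy=3.3,interpolation=cv2.INTER_CUBIC))
E
```

```text
time_s: 23.25
ee_pos: [0.522, 0.0494, 0.0977]
eef_rot: [-3.141, 0.002, 0.144]
force: [-0.5, -0.2, -1.2]
grip_width: 0.0471
time_s: 23.62
ee_pos: [0.5233, 0.0503, 0.0655]
eef_rot: [-3.141, 0.003, 0.145]
force: [0.7, -0.2, -0.3]
grip_width: 0.0469
at [523.3  50.3  65.5] yaw 0.145 spin -0.0 | shift in final axes [-0.   0.4 26.2] | in current axes [ 0.1  0.4 26.2]
```

View pics/w16c.png

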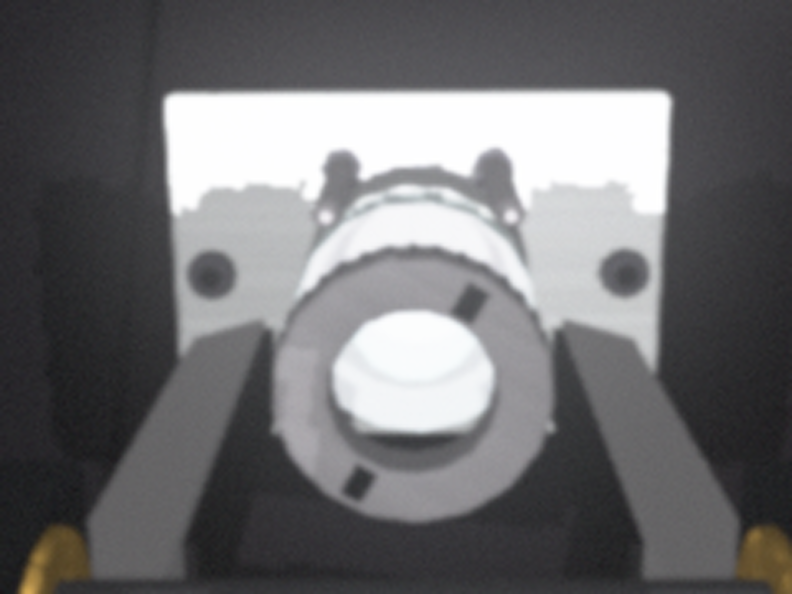

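```bash
python3 -m creep '{"xyz":[[0,0.7,8],[0,0,6],[0,0,0]],"spin":[0,0,0]}'; python3 -m creep '{"xyz":[[0,0,6],[0,0,3],[0,0,0]],"spin":[0,0,0]}'; python3 -m creep '{"xyz":[[0,0,1.5],[0,0,0]],"spin":[0,0]}'
```

```text
time_s: 24.05
ee_pos: [0.5235, 0.0494, 0.0525]
eef_rot: [-3.141, 0.001, 0.145]
force: [0.3, 0.2, -0.8]
grip_width: 0.0469
time_s: 24.42
ee_pos: [0.5236, 0.0494, 0.0437]
eef_rot: [-3.142, 0.0, 0.145]
force: [0.0, 0.9, -0.5]
grip_width: 0.0466
time_s: 24.68
ee_pos: [0.5237, 0.0494, 0.0424]
eef_rot: [-3.142, 0.0, 0.145]
force: [0.4, 0.1, -0.2]
grip_width: 0.0469
```

```bash
python3 -m creep '{"xyz":[[0,0,2],[0,0,0]],"spin":[0,0]}'; python3 -m creep '{"xyz":[[0,0,1.5],[0,0,0]],"spin":[0,0]}'
```

```text
time_s: 24.92
ee_pos: [0.5237, 0.0494, 0.0403]
eef_rot: [-3.142, 0.0, 0.145]
force: [0.4, -0.7, -0.3]
grip_width: 0.0469
time_s: 25.18
ee_pos: [0.5239, 0.0494, 0.0394]
eef_rot: [-3.142, -0.001, 0.145]
force: [-2.1, 0.6, 5.9]
grip_width: 0.047
```

```bash
python3 -m creep '{"xyz":[[0,0,-0.5],[0,0,0],[0,0,0],[0,0,0]],"spin":[0,0,0,0]}' 58; python3 -m creep '{"xyz":[[0,0,-10],[0,0,-30],[0,0,-30],[0,0,0]],"spin":[0,0,0,0]}'; python3 - <<'E'
from h import *
m,im=snap('wrist','w17')
cv2.imwrite('pics/w17c.png',cv2.resize(im[170:350,200:440],None,fx=3.3,fy=3.3,interpolation=cv2.INTER_CUBIC))
# timer measure from wrist view + top
g=cv2.cvtColor(im,cv2.COLOR_BGR2GRAY)
p=proj(m,np.array([.6465,-.0076,.018]));print('timer px',p)
go(646.5,-7.6,110,.1455)
mt=ctrl.camera_model('top')
E
```

```text
time_s: 25.68
ee_pos: [0.5237, 0.0494, 0.0394]
eef_rot: [-3.142, 0.0, 0.145]
force: [-0.7, -0.6, 0.8]
grip_width: 0.0576
time_s: 26.18
ee_pos: [0.5249, 0.0495, 0.112]
eef_rot: [3.141, -0.004, 0.145]
force: [0.2, 0.5, -0.5]
grip_width: 0.058
timer px [420.82679731  98.66802474]
at [524.1  49.4 110.4] yaw 0.145 spin -0.001 | shift in final axes [112.8  74.1   0.4] | in current axes [112.9  74.1   0.6]
```

View pics/w17c.png

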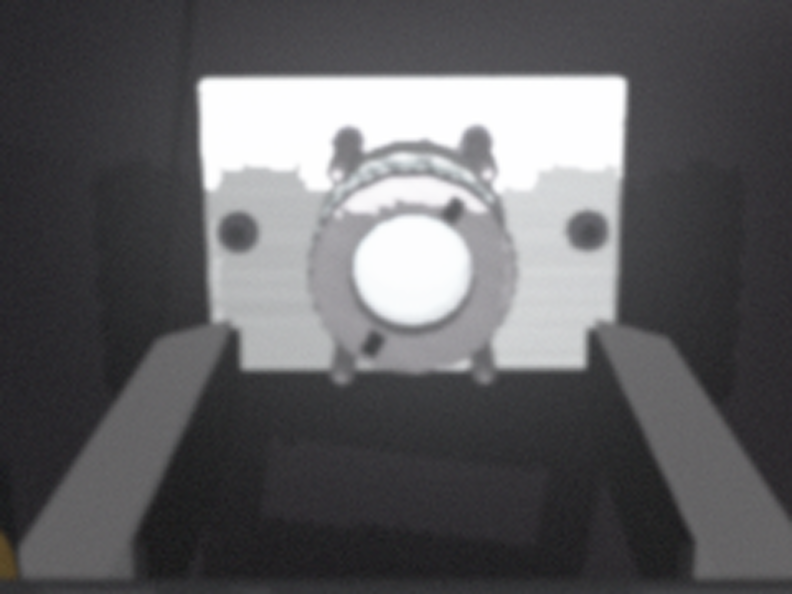

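View pics/w17.png

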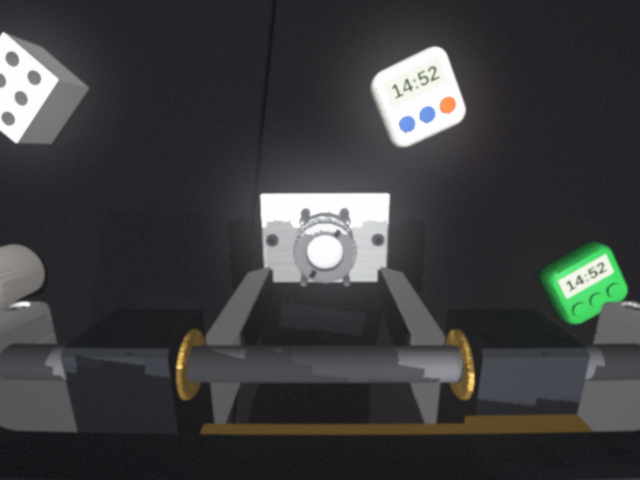

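The stack stands square between the pins, with ring and dome concentric at crop (413,270). Next is the timer.

```bash
python3 -m creep '{"xyz":[[28,20,0],[40,27,0],[36,24,0],[0,0,0],[0,0,0]],"spin":[0,0,-0.15,-0.15,-0.14]}' 85; python3 - <<'E'
from h import *
o,p,R=tool()
m,im=snap('wrist','w18')
k=(cv2.cvtColor(im,cv2.COLOR_BGR2GRAY)>120).astype(np.uint8)
p=proj(m,np.array([.6465,-.0076,.018]));print(p)
n,l,st,ce=cv2.connectedComponentsWithStats(cv2.morphologyEx(k,cv2.MORPH_CLOSE,np.ones((9,9))))
i=l[int(p[1]),int(p[0])];c=max(cv2.findContours((l==i).astype(np.uint8),cv2.RETR_EXTERNAL,cv2.CHAIN_APPROX_NONE)[0],key=cv2.contourArea)
print(ce[i],st[i])
for z in(.018,.012):
  q=np.array([plane(m,u,z)[:2] for u in c[:,0]],np.float32)*1000;print(cv2.minAreaRect(q))
mt=ctrl.camera_model('top');print(tri([ray(m,ce[i]),ray(mt,(327.3,200.6))]))
E
```

```text
time_s: 26.85
ee_pos: [0.6365, -0.0062, 0.1076]
eef_rot: [-3.14, 0.002, 0.589]
force: [0.1, 0.2, -0.4]
grip_width: 0.0848
[333.27825963 231.30070613]
[333.78118081 226.58468635] [ 296  190   77   75 5420]
((649.1585083007812, -6.537811279296875), (62.560665130615234, 62.17058563232422), 33.79399490356445)
((648.1513671875, -7.411933898925781), (63.92069625854492, 63.52219009399414), 33.793914794921875)
(array([ 0.64871635, -0.0075063 ,  0.00890423]), [np.float64(0.5331442453940008), np.float64(0.533144245394151)])
```

View pics/w18.png

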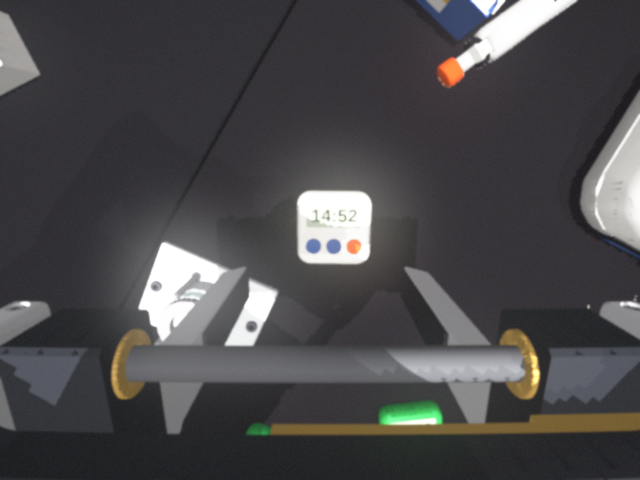

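The timer is at (334,227), square to the jaws. Its width of 62.5 mm at z = 18 mm confirms its height.

```bash
python3 -c "
from h import *
go(648.4,-7,-1.5,.590)"
```

```text
at [636.4  -6.  107.8] yaw 0.596 spin 0.006 | shift in final axes [  9.4   7.5 109.3] | in current axes [  9.6   7.7 109.3]
```

```bash
python3 -m creep '{"xyz":[[9.5,7.5,35],[0,0,40],[0,0,20],[0,0,0]],"spin":[0.005,0,0,0]}'; python3 -c "
from h import *
go(648.4,-7,-1.5,.590)"
```

```text
time_s: 27.4
ee_pos: [0.6481, -0.0068, 0.0132]
eef_rot: [-3.14, 0.002, 0.579]
force: [-1.0, -1.1, 0.9]
grip_width: 0.0852
at [648.1  -6.8  13.2] yaw 0.579 spin -0.011 | shift in final axes [ 0.1  0.3 14.7] | in current axes [ 0.1  0.3 14.7]
```

```bash
python3 -m creep '{"xyz":[[0,0.3,9],[0,0,5],[0,0,0]],"spin":[-0.01,0,0]}' 72;python3 -m creep '{"xyz":[[0,0,0],[0,0,0],[0,0,0],[0,0,0]],"spin":[0,0,0,0]}' 50 20;python3 -m creep '{"xyz":[[0,0,-15],[0,0,-30],[0,0,-10],[0,0,0]],"spin":[0,0,0,0]}';python3 - <<'E'
from h import *
m,im=snap('wrist','w19')
go(539.8,-65.5,60,.1455)
E
```

```text
time_s: 27.78
ee_pos: [0.6491, -0.0071, 0.0006]
eef_rot: [3.142, -0.0, 0.59]
force: [0.2, 0.2, 0.2]
grip_width: 0.0722
time_s: 28.28
ee_pos: [0.6493, -0.0071, 0.0009]
eef_rot: [3.141, -0.001, 0.59]
force: [-0.5, 0.3, 4.0]
grip_width: 0.0589
time_s: 28.78
ee_pos: [0.6493, -0.0072, 0.056]
eef_rot: [3.141, -0.001, 0.59]
force: [-0.1, 0.1, -0.7]
grip_width: 0.0593
at [648.9  -7.1  55. ] yaw 0.59 spin 0.444 | shift in final axes [-116.4   41.9   -5. ] | in current axes [-123.1  -12.2   -4.9]
```

View pics/w19.png

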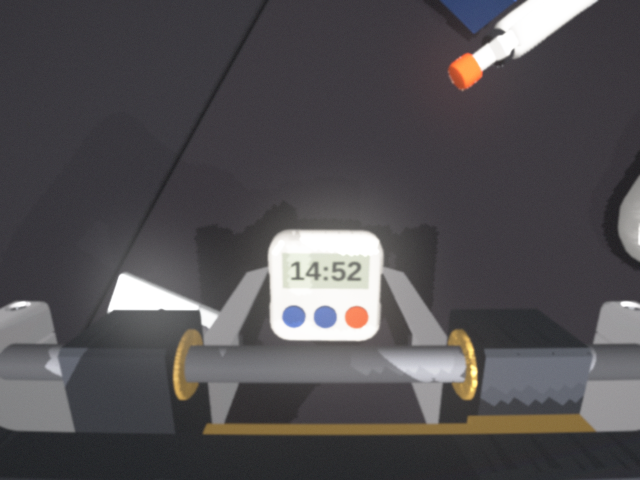

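```bash
python3 -m creep '{"xyz":[[0,0,-20],[0,0,0],[0,0,0],[-30,10,0],[-45,16,0]],"spin":[0.15,0.15,0.144,0,0]}';python3 -m creep '{"xyz":[[-30,12,0],[-11,4,0],[0,0,0]],"spin":[0,0,0]}';python3 -c "
from h import *
go(539.8,-65.5,20,.1455)"
```

```text
time_s: 29.45
ee_pos: [0.5775, -0.0437, 0.0738]
eef_rot: [-3.141, 0.002, 0.147]
force: [0.5, -0.4, -1.0]
grip_width: 0.0592
time_s: 29.82
ee_pos: [0.5405, -0.0656, 0.0752]
eef_rot: [-3.141, 0.0, 0.145]
force: [0.4, 0.9, -1.2]
grip_width: 0.0589
at [540.5 -65.6  75.2] yaw 0.145 spin -0.0 | shift in final axes [-0.7 -0.2 55.2] | in current axes [-0.7 -0.2 55.2]
```

```bash
python3 -m creep '{"xyz":[[0,0,25],[0,0,30],[0,0,10],[0,0,5],[0,0,0]],"spin":[0,0,0,0,0]}';python3 -m creep '{"xyz":[[0,0,2.5],[0,0,1.5],[0,0,0]],"spin":[0,0,0]}'
```

```text
time_s: 30.45
ee_pos: [0.5409, -0.0655, 0.0059]
eef_rot: [3.141, -0.001, 0.146]
force: [0.3, -0.1, -0.7]
grip_width: 0.0592
time_s: 30.82
ee_pos: [0.5405, -0.0656, 0.0016]
eef_rot: [3.142, -0.0, 0.146]
force: [-0.3, -0.0, -0.9]
grip_width: 0.0589
```

```bash
python3 -m creep '{"xyz":[[0,0,1],[0,0,0]],"spin":[0,0]}';python3 -m creep '{"xyz":[[0,0,0],[0,0,0],[0,0,0]],"spin":[0,0,0]}' 74;python3 -m creep '{"xyz":[[0,0,-20],[0,0,-40],[0,0,-40],[0,0,-30],[0,0,0]],"spin":[0,0,0,0,0]}';python3 - <<'E'
from h import *
m,im=snap('wrist','w20')
go(600,-306,180,.1455)
E
```

```text
time_s: 31.08
ee_pos: [0.5406, -0.0656, 0.0008]
eef_rot: [3.141, -0.0, 0.146]
force: [-2.0, 1.2, 4.5]
grip_width: 0.0591
time_s: 31.45
ee_pos: [0.5404, -0.0655, 0.0004]
eef_rot: [-3.142, 0.0, 0.146]
force: [-0.1, -0.3, 0.4]
grip_width: 0.0738
time_s: 32.08
ee_pos: [0.5414, -0.0657, 0.1324]
eef_rot: [3.14, -0.004, 0.146]
force: [-0.9, -0.4, -0.7]
grip_width: 0.0741
at [540.6 -65.5 130.6] yaw 0.146 spin 0.0 | shift in final axes [ 23.9 246.5 -49.4] | in current axes [ 23.9 246.6 -49.3]
```

View pics/w20.png

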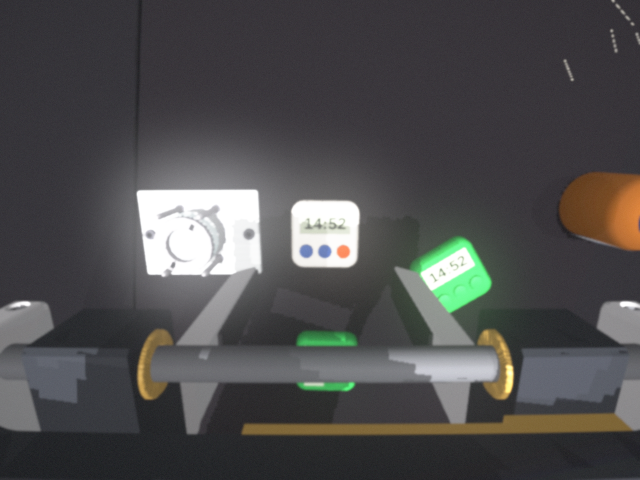

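The timer lies face up and square to the base, centred at (325,233). Next is the brown bottle, at upper right.

```bash
python3 -m creep '{"xyz":[[0,30,-20],[4,50,-20],[5,50,-10],[5,50,0],[5,50,0]],"spin":[0,0,0,0,0]}' 90;python3 -m creep '{"xyz":[[0,16,0],[0,0,0]],"spin":[0,0]}';python3 - <<'E'
from h import *
m,im=snap('wrist','w21')
hsv=cv2.cvtColor(im,cv2.COLOR_BGR2HSV);k=((hsv[...,2]>70)&(hsv[...,1]>110)&(hsv[...,0]>95)&(hsv[...,0]<130)).astype(np.uint8)
k[:100]=0;k[300:]=0
c=max(cv2.findContours(k,cv2.RETR_EXTERNAL,cv2.CHAIN_APPROX_NONE)[0],key=cv2.contourArea);e=cv2.fitEllipse(c);print(e,circ(m,e,.098))
mt=ctrl.camera_model('top');print(tri([ray(m,e[0]),ray(mt,(460.1,209.2))]))
X=circ(m,e,.098)[0];go(X[0],X[1],100,.1455)
E
```

```text
time_s: 32.75
ee_pos: [0.5925, -0.2918, 0.1784]
eef_rot: [-3.14, 0.002, 0.146]
force: [0.6, 0.2, 0.9]
grip_width: 0.0899
time_s: 33.0
ee_pos: [0.5945, -0.3063, 0.1786]
eef_rot: [-3.14, 0.002, 0.145]
force: [-0.3, 0.8, 0.4]
grip_width: 0.0901
((330.1397705078125, 231.58303833007812), (45.09144592285156, 49.537723541259766), 179.5286102294922) (array([ 604.1, -308.8]), array([40.6, 36.3]))
(array([ 0.60299156, -0.30922409,  0.09275198]), [np.float64(0.16779333173383063), np.float64(0.16779333173385225)])
at [ 594.7 -305.4  179.2] yaw 0.146 spin 0.0 | shift in final axes [ 8.8  4.8 79.2] | in current axes [ 8.9  4.9 79.2]
```

View pics/w21.png

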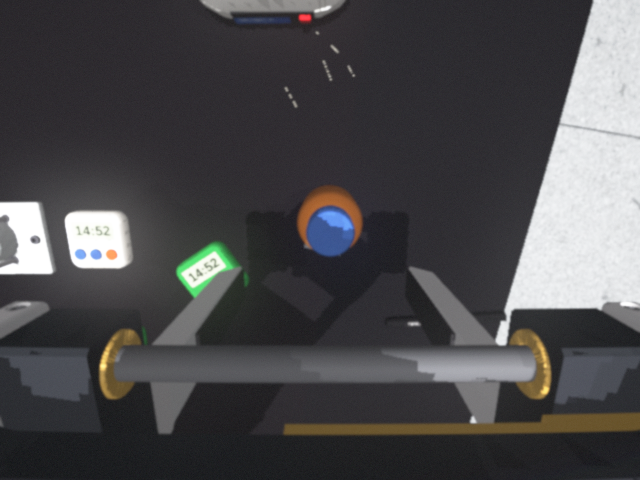

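```bash
python3 -m creep '{"xyz":[[8,4.6,30],[0,0,40],[0,0,9],[0,0,0]],"spin":[0,0,0,0]}';python3 - <<'E'
from h import *
m,im=snap('wrist','w22')
go(603.3,-308.7,31,.1455)
E
```

```text
time_s: 33.55
ee_pos: [0.6038, -0.3088, 0.1022]
eef_rot: [3.142, -0.0, 0.147]
force: [-0.5, -0.1, -0.3]
grip_width: 0.0899
at [ 604.2 -309.2  103.1] yaw 0.146 spin 0.001 | shift in final axes [-0.8 -0.6 72.1] | in current axes [-0.9 -0.7 72.1]
```

View pics/w22.png

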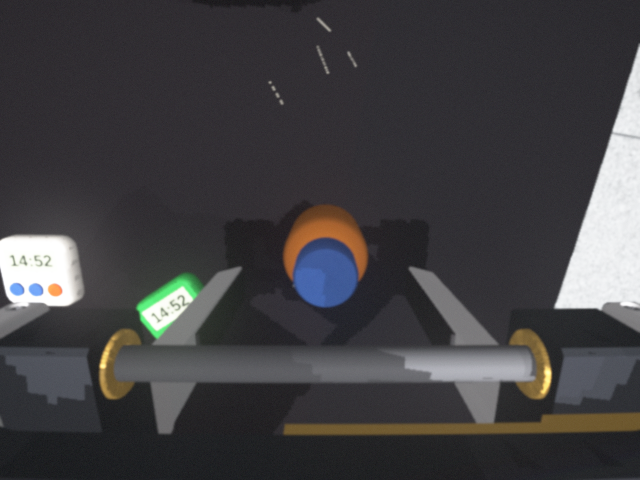

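```bash
python3 -m creep '{"xyz":[[0,0,30],[0,0,25],[0,0,0]],"spin":[0,0,0]}';python3 -m creep '{"xyz":[[0,0,10],[0,0,6],[0,0,0]],"spin":[0,0,0]}';python3 -m creep '{"xyz":[[0,0,0],[0,0,0],[0,0,0],[0,0,0]],"spin":[0,0,0,0]}' 66;python3 -m creep '{"xyz":[[0,0,0],[0,0,0],[0,0,0],[0,0,0]],"spin":[0,0,0,0]}' 48 25; python3 - <<'E'
from h import *
m,im=snap('side','s22');cv2.imwrite('pics/s22c.png',im[60:260,200:440])
E
```

```text
time_s: 33.98
ee_pos: [0.6034, -0.3093, 0.0465]
eef_rot: [-3.141, 0.001, 0.146]
force: [-0.3, 0.7, 0.6]
grip_width: 0.0903
time_s: 34.35
ee_pos: [0.6035, -0.3095, 0.0304]
eef_rot: [-3.141, 0.0, 0.146]
force: [-0.0, -0.4, 0.8]
grip_width: 0.0902
time_s: 34.85
ee_pos: [0.6036, -0.3096, 0.0305]
eef_rot: [3.142, -0.0, 0.146]
force: [0.3, -0.4, 0.0]
grip_width: 0.066
time_s: 35.35
ee_pos: [0.6036, -0.3096, 0.0305]
eef_rot: [3.142, -0.0, 0.146]
force: [0.0, -0.2, 1.0]
grip_width: 0.0571
```

View pics/s22c.png

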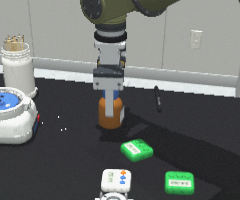

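Bottle gripped. Lifting it high and carrying it over the holder to the left end.

```bash
python3 -m creep '{"xyz":[[0,0,-10],[0,0,-30],[0,0,-40],[0,0,-15],[0,0,0]],"spin":[0,0,0,0,0]}';python3 - <<'E'
from h import *
m,im=snap('wrist','w23')
go(506.2,164.1,125,.1455)
E
```

```text
time_s: 36.02
ee_pos: [0.6037, -0.3096, 0.1259]
eef_rot: [3.141, -0.001, 0.146]
force: [-0.8, 1.3, -1.6]
grip_width: 0.0569
at [ 603.3 -309.3  124.4] yaw 0.146 spin 0.0 | shift in final axes [ -27.4 -482.5   -0.6] | in current axes [-2.720e+01 -4.825e+02 -2.000e-01]
```

View pics/w23.png

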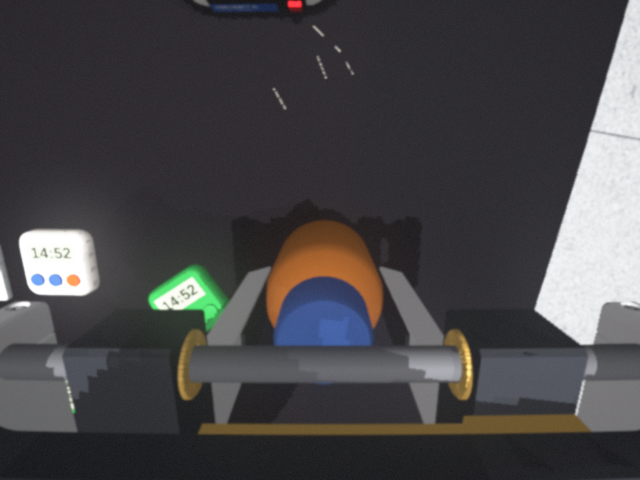

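Bottle held and lifted, cap at (323,320). Carrying it across.

```bash
python3 -m creep '{"xyz":[[-2,-25,0],[-3,-45,0],[-3,-50,0],[-3,-50,0],[-3,-50,0]],"spin":[0,0,0,0,0]}';python3 -m creep '{"xyz":[[-3,-50,0],[-3,-50,0],[-3,-50,0],[-2,-45,0],[-2,-40,0]],"spin":[0,0,0,0,0]}';python3 -m creep '{"xyz":[[0,-20,0],[0,-7.5,0],[0,0,0]],"spin":[0,0,0]}';python3 - <<'E'
from h import *
m,im=snap('wrist','w24')
go(506.2,164.1,31,.1455)
E
```

```text
time_s: 36.7
ee_pos: [0.5565, -0.0923, 0.1236]
eef_rot: [-3.141, 0.003, 0.146]
force: [-0.6, -0.7, -1.6]
grip_width: 0.0576
time_s: 37.33
ee_pos: [0.5095, 0.1381, 0.1238]
eef_rot: [3.142, 0.003, 0.146]
force: [1.4, -0.5, -1.3]
grip_width: 0.0572
time_s: 37.7
ee_pos: [0.5065, 0.1636, 0.1246]
eef_rot: [3.141, 0.001, 0.146]
force: [-0.4, 0.3, -2.2]
grip_width: 0.0573
at [506.6 163.3 124.8] yaw 0.145 spin -0.0 | shift in final axes [-0.3 -0.9 93.8] | in current axes [-0.2 -0.9 93.8]
```

View pics/w24.png

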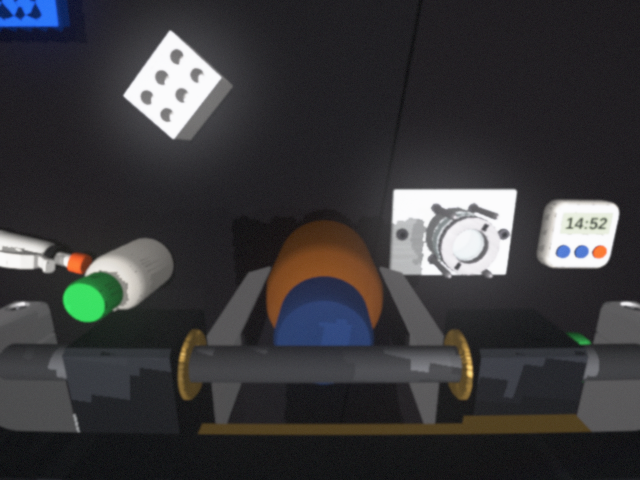

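```bash
python3 -c "
from h import *
mt=ctrl.camera_model('top');mw=ctrl.camera_model('wrist')
print(plane(mt,(181.5,281),.093), tri([ray(mt,(181.5,281)),ray(mw,(93,298))]))"
python3 -m creep '{"xyz":[[0,0,30],[0,0,30],[0,0,20],[0,0,8],[0,0,0]],"spin":[0,0,0,0,0]}';python3 -m creep '{"xyz":[[0,0,3],[0,0,2],[0,0,0]],"spin":[0,0,0]}'
```

```text
[0.44938042 0.32161881 0.093     ] (array([0.45054124, 0.32579577, 0.08225557]), [np.float64(0.6883518632891712), np.float64(0.6883518632891624)])
time_s: 38.38
ee_pos: [0.5068, 0.1634, 0.0374]
eef_rot: [3.142, 0.0, 0.145]
force: [0.5, 0.7, -1.9]
grip_width: 0.0572
time_s: 38.75
ee_pos: [0.5068, 0.1639, 0.0326]
eef_rot: [-3.142, -0.0, 0.146]
force: [0.3, 0.1, -1.4]
grip_width: 0.0576
```

```bash
python3 -m creep '{"xyz":[[0,0,1.5],[0,0,0]],"spin":[0,0]}';python3 -m creep '{"xyz":[[0,0,1],[0,0,0]],"spin":[0,0]}'
```

```text
time_s: 39.0
ee_pos: [0.5067, 0.1639, 0.0309]
eef_rot: [3.142, 0.0, 0.146]
force: [0.5, -0.1, -2.0]
grip_width: 0.057
time_s: 39.25
ee_pos: [0.5069, 0.1639, 0.0301]
eef_rot: [-3.142, -0.001, 0.146]
force: [0.2, -0.3, -1.1]
grip_width: 0.0573
```

```bash
python3 -m creep '{"xyz":[[0,0,0.7],[0,0,0]],"spin":[0,0]}';python3 -m creep '{"xyz":[[0,0,0.7],[0,0,0]],"spin":[0,0]}'
```

```text
time_s: 39.5
ee_pos: [0.5071, 0.1639, 0.0301]
eef_rot: [-3.142, -0.001, 0.146]
force: [-2.9, -1.2, 8.1]
grip_width: 0.0576
time_s: 39.75
ee_pos: [0.5074, 0.164, 0.03]
eef_rot: [-3.142, -0.002, 0.146]
force: [-4.3, -3.2, 16.5]
grip_width: 0.0573
```

Contact came at the expected height. I'll back off about 1 mm, release in stages and retreat straight up.

```bash
python3 -m creep '{"xyz":[[0,0,-1],[0,0,0]],"spin":[0,0]}';python3 -m creep '{"xyz":[[0,0,0],[0,0,0],[0,0,0],[0,0,0]],"spin":[0,0,0,0]}' 68;python3 -m creep '{"xyz":[[0,0,0],[0,0,0],[0,0,0]],"spin":[0,0,0]}' 84;python3 -m creep '{"xyz":[[0,0,-20],[0,0,-40],[0,0,-50],[0,0,-30],[0,0,0]],"spin":[0,0,0,0,0]}'
```

```text
time_s: 40.0
ee_pos: [0.507, 0.1639, 0.03]
eef_rot: [-3.142, -0.001, 0.146]
force: [-1.5, -0.7, 8.3]
grip_width: 0.0574
time_s: 40.5
ee_pos: [0.5067, 0.1639, 0.0294]
eef_rot: [3.142, 0.0, 0.146]
force: [-0.4, -0.4, 0.5]
grip_width: 0.0679
time_s: 40.88
ee_pos: [0.5068, 0.1639, 0.0296]
eef_rot: [-3.142, -0.0, 0.146]
force: [0.7, -1.0, -0.0]
grip_width: 0.0838
time_s: 41.5
ee_pos: [0.5076, 0.1641, 0.1717]
eef_rot: [-3.141, -0.004, 0.146]
force: [0.0, -0.2, -0.9]
grip_width: 0.0842
```

```bash
python3 -m creep '{"xyz":[[-30,0,-20],[-40,0,0],[-40,0,0],[0,0,0]],"spin":[0,0,0,0]}'; python3 - <<'E'
from h import *
for n in('top','side','wrist'): snap(n,n+'_end')
E
```

```text
time_s: 42.0
ee_pos: [0.3961, 0.1477, 0.1888]
eef_rot: [3.142, 0.001, 0.146]
force: [0.5, 0.6, 0.9]
grip_width: 0.084
```

View pics/side_end.png

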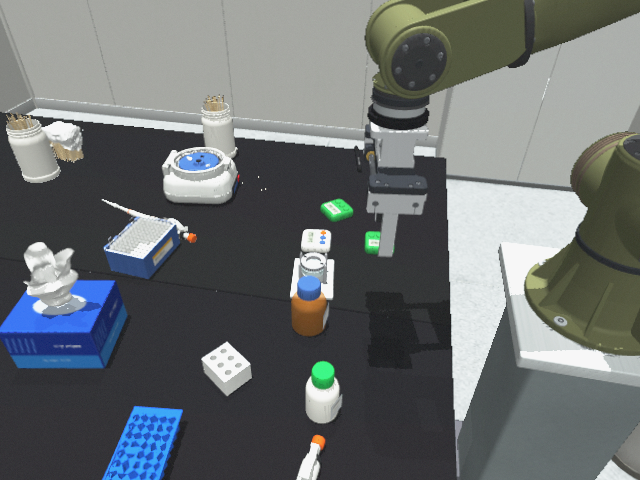

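View pics/wrist_end.png

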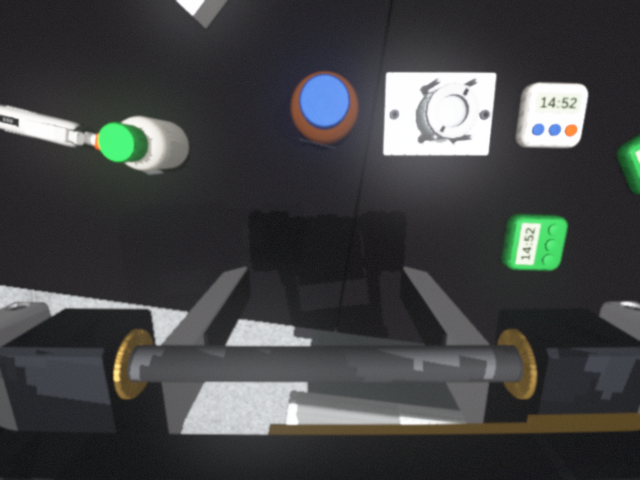

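View pics/top_end.png

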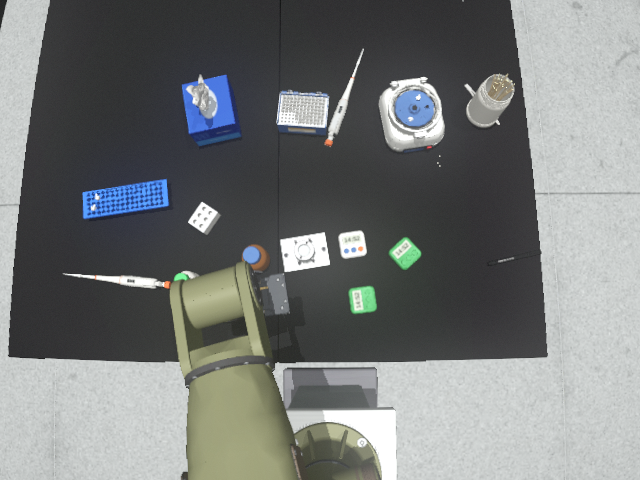

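The side, wrist and top views all show the bottle upright at the left, the stack in the pins and the timer square at the right. White bottle and rack look unmoved. One last numeric check.

```bash
python3 - <<'E'
from h import *
m=ctrl.camera_model('wrist');im=cv2.imread('pics/wrist_end.png');t=cv2.imread('pics/top_end.png');mt=ctrl.camera_model('top')
a=.1455;H=np.array([523,49.3])
def hf(X): d=np.array(X)-H; return (np.array([[np.cos(a),np.sin(a)],[-np.sin(a),np.cos(a)]])@d).round(1)
hsv=cv2.cvtColor(im,cv2.COLOR_BGR2HSV);k=((hsv[...,2]>70)&(hsv[...,1]>110)&(hsv[...,0]>95)&(hsv[...,0]<130)).astype(np.uint8);k[140:]=0;k[:,380:]=0
c=max(cv2.findContours(k,cv2.RETR_EXTERNAL,cv2.CHAIN_APPROX_NONE)[0],key=cv2.contourArea);e=cv2.fitEllipse(c);print('bottle cap in holder frame',hf(circ(m,e,.098)[0]),circ(m,e,.098)[1])
for nm,I,M,p in(('wrist',im,m,(552,115)),('top',t,mt,(352,245))):
  k=(cv2.cvtColor(I,cv2.COLOR_BGR2GRAY)>110).astype(np.uint8);k=cv2.morphologyEx(k,cv2.MORPH_CLOSE,np.ones((5,5)));n,l,st,ce=cv2.connectedComponentsWithStats(k)
  c=cv2.findContours((l==l[p[1],p[0]]).astype(np.uint8),cv2.RETR_EXTERNAL,cv2.CHAIN_APPROX_NONE)[0][0]
  r=cv2.minAreaRect(np.array([plane(M,u[0],.018)[:2]*1000 for u in c],np.float32));print('timer',nm,hf(r[0]),np.round(r[1],1),'angle to base deg',round((r[2]-np.degrees(a)+45)%90-45,1))
# ring in the stack
e=ringfit(im,(448,111),15,150)[0];print(e)
t0=cv2.imread('pics/top0.png')
d=np.abs(t.astype(int)-t0).max(2)[195:240,185:222];print('rack change max',d.max())
s=cv2.imread('pics/side_end.png');s0=cv2.imread('pics/side0.png');print('white bottle side change',np.median(np.abs(s.astype(int)-s0)[360:425,300:345]),np.abs(s.astype(int)-s0)[360:425,300:345].max())
cv2.imwrite('pics/endc.png',cv2.resize(im[60:170,270:610],None,fx=2.3,fy=2.3,interpolation=cv2.INTER_CUBIC))
E
```

```text
bottle cap in holder frame [  0.3 116.6] [37.9 36.9]
timer wrist [  -0.6 -111.7] [62.4 67.7] angle to base deg -1.0
timer top [  -0.9 -116. ] [63.8 63.7] angle to base deg -1.1
((447.1988525390625, 110.80115509033203), (33.22660827636719, 34.53547668457031), 135.0)
rack change max 7
white bottle side change 1.0 10
```

View pics/endc.png

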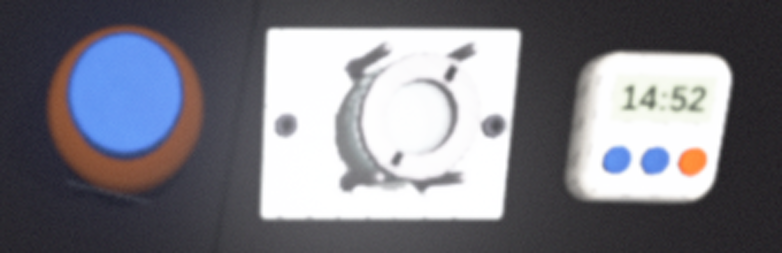

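Everything is in tolerance, so I'm handing in.

```bash
python3 -c "
from station import ctrl
print(ctrl.hand_in())"
```

```text
the job is handed in; nothing more can be done
None
```

I built the stack in the holder's pins (spacer, then the lens let down in contact, then the ring), laid out the timer and bottle, and handed in at about 42 s. `hand_in` gave no verdict.

**Failed on the way:** my first grasp of the spacer closed on air above it. The fingertips sit about 6 mm behind the reported tool point, not 22 mm ahead as stated. I found this by touching the table (contact at tool z = -5.7 mm), and used that offset for every grasp and placing after it.

**Last checks** (positions from the holder's centre, along its long axis unless noted):

| Thing | Result |
|---|---|
| Spacer, lens, ring | Contact felt within about 0.5 mm of the expected height for each. The pictures show the stack centred and flat. |
| Brown bottle | Upright at +116.6 mm, 0.3 mm off the line |
| Timer | Face up at -116 mm (top camera), 0.9 mm off the line, turned about 1° from square |
| White bottle and foam rack | No visible change in the pictures |

**Disagreed:** the final wrist view put the timer at -111.7 mm because it also caught the timer's side face, but both readings are within the 95–142 mm limit. Rough triangulation also read low for the timer's height (9 mm instead of 18) and the spacer's (12–17 mm instead of 20). Their measured widths at the stated heights fit the sizes given.

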